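# Fetch the jar from behind the bottles in the spill tray

## Robot

A 7-joint arm with a two-finger parallel gripper is mounted at the origin on the work surface. World frame = base frame: x ahead of the robot, y to its left, z up, the work surface at z = 0. Lengths are in m, angles in rad, forces in N, time in s.
With the tool pointing down it reaches from about 0.4 to 0.875 m from the base axis. Payload 19.3 kg.
Tool frame: the origin (TCP) lies at the very end of the fingers, on their centre line; the grasp point (between the pads) lies 19 mm behind it; z points along the fingers, y is the line along which they close (so a half turn about z gives the same grasp; the last joint's range is limited). The gripper opens to 85 mm and grips with 20 to 120 N. Pads are 22 mm wide; open, the fingers measure 114 mm over their backs; the gripper's body (76 mm by 85 mm) begins 54 mm behind the grasp point. The pads swing forward as they close: fully open they stand 13 mm farther back than shut.
Start: joints at [1.054, 0.521, -0.036, 1.599, 0.021, 1.021, -0.113], TCP at [0.27, -0.564, 0.231] pointing down, gripper open.
Joint ranges: [-2.91, 2.91], [-0.3, 2.13], [-1.5, 1.42], [0.17, 2.43], [-1.26, 4.41], [0.16, 1.93], [-2.52, 2.52]. Speed limits (rad/s): [1.89, 1.89, 2.39, 2.39, 3.01, 3.01, 3.01].

## Interface

Orientations are given as [roll, pitch, yaw] about the fixed x, y, z axes, in that order (R = Rz(yaw) Ry(pitch) Rx(roll)).
In Python, from workcell import bot gives the robot as it stands.
- The arm moves only by the shell command python3 -m crank 'ROWS' [FORCE]. ROWS is a JSON object of lists of equal length, an entry for each row: "travel": the shift along the world's x, y, z in cm, a list of three; "turn": the turn, a rotation vector about the world's x, y, z in degrees, a list of three; "gripper": the closure, from 0 (fully open) to 1 (shut). A call has exactly 5 rows; each row is the pose to reach, as a shift and turn from the pose commanded when the call began; what a row does not reach only later rows make up. A row lasts 1/10 s, in which the tool goes at most 50 mm and 8.59 degrees, less where a joint would pass 70% of its speed; a pose out of reach is approached as far as the arm can. A call with a gripper value outside its range is refused whole. The fingers move at their own pace and stop on an object; FORCE is the grip in N (left out, the last holds). Time passes only in rows, so rows that repeat a pose let the fingers close, or fill a call up. It gives the time, the measured TCP pose, the force, the opening and the grip force at its end, in the units of the state.
- bot.observe(): the state, without advancing time (a new reading comes with each control period).
- bot.grab_frame(name): name is "scene" or "top" or "wrist"; returns a dict with "pixels" (480x640x3 uint8, red, green, blue), "fx", "fy", "cx", "cy" (pixels), "extrinsics" (4x4, takes a point from world to camera coordinates). Camera axes: x right, y down, z forward; pixel columns grow to the right and rows downward; lengths in m; the calibration is good to about 2 mm. A picture is of the moment at which its call begins. There is no depth.
- bot.job_done(): hands the job in; it is judged then, once.
The state is a dict: "clock": time; "qpos": joint angles; "qd": joint speeds; "joint_efforts": joint torques, N m; "position": TCP position; "tool_rot": TCP orientation; "force": force on the tool from outside, world axes, zero at the start; "moment": the same for the moment, N m; "grip_width": finger opening in m; "finger_force": force on a finger pad.
Only numpy, scipy, OpenCV 4.12 (cv2) and the standard library are available. Lean on these libraries where they do the work, as an engineer would, in place of code of your own. Each camera call takes 0.05 s, during which the arm holds its last target. There are 200 camera calls.

## Task

The squat jar at the back of the spill tray is wanted on the balance, but the three tall bottles stand around it: first move all three bottles out onto the black mat, then set the jar in the middle of the balance pan, and then put every bottle back into the tray on the exact spot where it stood before. Keep the bottles and the jar upright throughout, and leave the other things on the bench alone.

Things in the scene. Friction and masses are not known exactly. Their poses are not given: they have to be found in the camera images.
- jar: squat screw-lid jar of amber glass, 52 mm across, white lid 55 mm across from 28 to 46 mm up (its top), 90 g. Origin at the centre of its underside, z up. It stands mid-way along the tray's back (+x) wall, 9 mm from it. The bottles stand 7 to 13 mm from its left, right and front: no room for a gripper until they are gone, then it is gripped across the lid along the tray's y.
- round_bottle: round narrow-necked bottle of amber glass with a paper band, body 60 mm across up to 104 mm, black screw cap 32 mm across from 130 to 158 mm up; 158 mm high, about 320 g. Origin at the centre of its underside, z up along its axis. Easily lifted by its cap.
- square_bottle: white plastic bottle with a square body 53 x 53 mm up to 100 mm, black screw cap 36 mm across from 114 to 138 mm up; 138 mm high, about 280 g. Origin at the centre of its underside, z up along its axis. Easily lifted by its cap.
- wide_bottle: round white plastic wide-mouthed bottle, body 60 mm across up to 86 mm, broad black screw cap 52 mm across from 94 to 122 mm up (its top), about 300 g. Origin at the centre of its underside, z up. Easily lifted by its cap. Which bottle stands left, right (about 66 mm from the jar along the tray's y) or in front (66 mm to the tray's -x) changes from start to start.
- tray: grey open spill tray, fixed, 190 mm along its x, 250 mm along its y, outer wall 40 mm high, walls and floor 4 mm thick (bottles in it stand 4 mm above the bench). Origin at the centre of its underside; x points to its back wall (away from the robot), y along its long side.
- mat: flat black rubber mat on the bench, fixed, the side area: 270 mm along its x, 170 mm along its y, 3 mm thick. Origin at the centre of its underside (its top is 3 mm above the origin). It lies to the left or the right of the tray, the balance on the other side.
- pan: round steel pan of the white laboratory balance, 124 mm across, fixed. Origin at the centre of its top face, 76 mm above the bench. The balance's housing under it is 190 mm wide (y), reaches 95 mm beyond the pan's centre to +x and about 195 mm to -x, and is at most 56 mm high. The pan does not move under load.
- wash_bottle: bystander, leave alone: clear wash bottle with white cap and bent spout, 64 mm across, 170 mm high, beyond the tray. Origin at the centre of its underside.
- autoclave: bystander, leave alone: small stainless steel pressure vessel, 62 mm across, 96 mm high, beyond the tray. Origin at the centre of its underside.
- wrench: bystander, leave alone: steel wrench 170 mm long lying flat beyond the tray. Origin at its middle, on the underside.
Not all that is in view belongs to the job. What is meant by the jar is not yellow, and is the larger of those in its own colour.

How it is judged:
By the outcome, as a careful person would: the job done as asked, in the order asked, and still so for the second after the job is handed in, with the robot touching nothing.
It also fails if it takes over 112 s, if anything falls off the work surface, if the arm or the gripper's body presses on something with over 40 N, if the wrist force passes 120 N, or if a joint passes its speed limit or range.

## Working session

There is one attempt and no reset: what is moved stays moved. The work goes in short steps, Python scripts to look and compute and a shell command to move; the robot and the scene stay as the last step left them, time stands still between calls to the robot, and variables do not carry over. Pictures are saved under pics/ and viewed, at most 14 in all, crops included, and the job is handed in when it is done.

```bash
ls; mkdir -p pics; cat > h.py <<'E'
import numpy as np, cv2
from workcell import bot
def snap(n,f):
    d=bot.grab_frame(n); cv2.imwrite(f'pics/{f}.png',d['pixels'][:,:,::-1]); np.savez(f'pics/{f}.npz',**d); return d
def load(f): return np.load(f'pics/{f}.npz')
def ray(d,u,v,z):
    E=d['extrinsics'];R,t=E[:3,:3],E[:3,3];c=-R.T@t
    r=R.T@np.array([(u-d['cx'])/d['fx'],(v-d['cy'])/d['fy'],1]);return c+r*(z-c[2])/r[2]
def proj(d,p):
    q=d['extrinsics']@np.array([*p,1]);return d['fx']*q[0]/q[2]+d['cx'],d['fy']*q[1]/q[2]+d['cy']
E
python3 - <<'E'
from h import *
s=bot.observe();print({k:np.round(v,3) for k,v in s.items()})
for n in('top','scene'):
    d=snap(n,n+'0');E=d['extrinsics'];print(n,d['fx'],np.round(-E[:3,:3].T@E[:3,3],3),np.round(E[:3,:3],2).tolist())
E
```

```text
pics
{'clock': np.float64(0.0), 'qpos': array([ 1.054,  0.522, -0.036,  1.6  ,  0.021,  1.021, -0.113]), 'qd': array([ 0.002,  0.001,  0.   ,  0.001, -0.001, -0.001,  0.001]), 'joint_efforts': array([-1.0000e-03, -9.2713e+01,  1.9790e+00, -3.6993e+01,  1.8000e-02,
        8.0000e-03, -0.0000e+00]), 'position': array([ 0.27 , -0.563,  0.231]), 'tool_rot': array([-3.14 ,  0.   ,  0.447]), 'force': array([ 0.101, -0.732,  0.643]), 'moment': array([-0.047,  0.022,  0.019]), 'finger_force': np.float64(0.0), 'grip_width': np.float64(0.086)}
top 505.0441300788153 [0.494 0.018 1.224] [[-0.01, -1.0, 0.03], [-0.99, 0.0, -0.12], [0.12, -0.03, -0.99]]
scene 570.4087743131225 [1.414 0.639 0.72 ] [[-0.63, 0.78, 0.01], [0.41, 0.33, -0.85], [-0.66, -0.53, -0.53]]
```

View pics/top0.png

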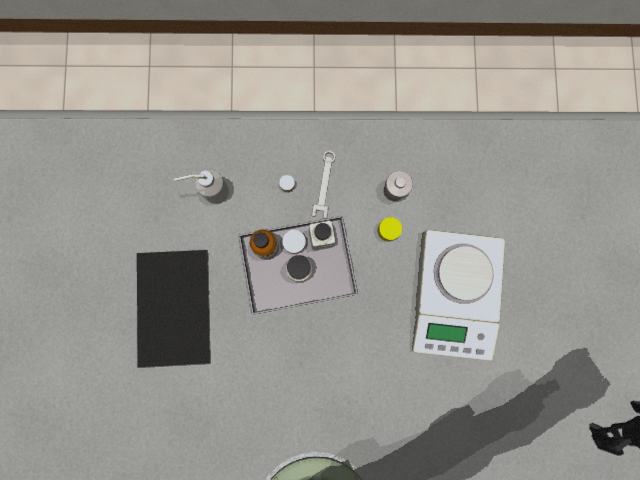

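View pics/scene0.png

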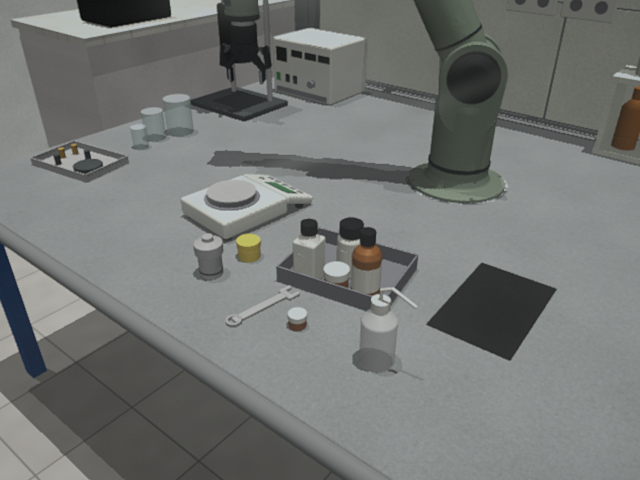

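Round (263,241), square (322,233) and wide (299,267) stand around the jar, the mat is on the left (137–210, 250–366) and the balance pan is at (465,273).
Jar candidates in the top view are the white-lidded one in the tray (294,241), a small amber one (287,183) and a yellow one (390,229). The tray one fits: it's amber, the larger of the two, and mid-way along the back wall. I'll measure and confirm it in a crop.

```bash
cat > m.py <<'E'
from h import *
d=load('top0');im=d['pixels'];g=im.max(2)
def blob(mask,x0,y0,x1,y1):
    m=np.zeros(g.shape,np.uint8);m[y0:y1,x0:x1]=mask[y0:y1,x0:x1]*255
    return max(cv2.findContours(m,0,cv2.CHAIN_APPROX_NONE)[0],key=cv2.contourArea)
def circ(n,c,z):
    (u,v),r=cv2.minEnclosingCircle(c);M=cv2.moments(c);a=M['m10']/M['m00'],M['m01']/M['m00']
    p=ray(d,*a,z);q=ray(d,a[0]+np.sqrt(M['m00']/np.pi),a[1],z)
    print(n,np.round(a,1),np.round(p,4),'diam',round(2*np.hypot(*(q-p)[:2]),4),'encl',round(r,1))
dark=g<60; white=im.min(2)>190
circ('round',blob(dark,250,230,276,252),.15)
circ('square',blob(dark,312,222,333,243),.131)
circ('wide',blob(dark,284,253,316,283),.113)
circ('jar',blob(white,280,228,308,254),.049)
def rect(n,c,z):
    b=cv2.boxPoints(cv2.minAreaRect(c));P=np.array([ray(d,*p,z) for p in b])
    print(n,np.round(P.mean(0),4),np.round([np.hypot(*(P[i]-P[i-1])[:2]) for i in range(4)],3),np.round([np.degrees(np.arctan2(*(P[i]-P[i-1])[[1,0]])) for i in range(4)],1))
rect('mat',blob(dark,120,235,225,380),.003)
hsv=cv2.cvtColor(im,cv2.COLOR_RGB2HSV)
for p in[(465,273),(465,245),(488,292),(430,300),(300,295),(256,275),(252,280),(322,225),(299,300),(400,300)]:print(p,im[p[1],p[0]],end=' ')
cv2.imwrite('pics/crop1.png',cv2.resize(im[205:325,225:365,::-1],None,fx=5,fy=5,interpolation=cv2.INTER_CUBIC))
cv2.imwrite('pics/crop2.png',cv2.resize(im[225:325,410:510,::-1],None,fx=5,fy=5,interpolation=cv2.INTER_CUBIC))
E
python3 m.py
```

```text
round [258.7 234.8] [0.6342 0.1216 0.15  ] diam 0.0092 encl 4.6
square [323.5 226.8] [ 0.6539 -0.0179  0.131 ] diam 0.0154 encl 7.0Traceback (most recent call last):
  File "m.py", line 13, in <module>
    circ('wide',blob(dark,284,253,316,283),.113)
    ~~~~^^^^^^^^^^^^^^^^^^^^^^^^^^^^^^^^^^^^^^^^
  File "m.py", line 7, in circ
    (u,v),r=cv2.minEnclosingCircle(c);M=cv2.moments(c);a=M['m10']/M['m00'],M['m01']/M['m00']
                                                         ~~~~~~~~^~~~~~~~~
ZeroDivisionError: float division by zero
```

```bash
python3 - <<'E'
from h import *
im=load('top0')['pixels']
cv2.imwrite('pics/crop1.png',cv2.resize(im[205:325,225:365,::-1],None,fx=5,fy=5,interpolation=cv2.INTER_CUBIC))
for v,a,b in((241,250,285),(231,308,338),(267,280,320),(241,278,312),(273,425,505),(260,235,260)):print(v,a,im[v,a:b].mean(1).astype(int).tolist())
print(im[230:260,263].tolist())
E
```

```text
241 250 [69, 76, 79, 61, 61, 60, 61, 60, 63, 64, 64, 64, 65, 67, 61, 63, 65, 40, 33, 71, 77, 79, 76, 63, 57, 62, 66, 83, 93, 86, 68, 85, 150, 209, 208]
231 308 [129, 101, 163, 202, 171, 161, 89, 58, 62, 63, 63, 64, 63, 61, 58, 58, 58, 58, 62, 58, 56, 55, 71, 133, 164, 143, 93, 110, 160, 159]
267 280 [165, 160, 143, 144, 140, 145, 157, 54, 68, 66, 68, 66, 66, 68, 67, 65, 69, 66, 65, 67, 66, 66, 67, 63, 63, 66, 64, 65, 65, 65, 71, 118, 92, 94, 95, 95, 113, 165, 166, 164]
241 278 [93, 86, 68, 85, 150, 209, 208, 208, 208, 206, 209, 208, 208, 209, 207, 211, 206, 207, 209, 209, 205, 208, 208, 205, 205, 210, 199, 146, 72, 88, 139, 134, 105, 109]
273 425 [208, 206, 208, 207, 208, 208, 208, 207, 196, 133, 149, 124, 119, 74, 127, 201, 202, 202, 201, 201, 204, 200, 199, 203, 201, 203, 203, 202, 202, 205, 203, 203, 204, 203, 205, 204, 203, 204, 204, 204, 204, 202, 206, 203, 202, 201, 201, 200, 201, 199, 198, 199, 200, 198, 200, 200, 199, 200, 198, 200, 198, 198, 200, 198, 200, 198, 196, 180, 183, 210, 207, 207, 207, 206, 207, 206, 206, 190, 156, 149]
260 235 [155, 154, 158, 156, 157, 153, 152, 139, 141, 64, 48, 78, 110, 166, 164, 164, 165, 166, 166, 164, 160, 148, 150, 150, 148]
[[105, 66, 26], [120, 68, 10], [126, 75, 23], [53, 52, 51], [58, 57, 59], [57, 56, 58], [62, 60, 61], [63, 61, 63], [56, 57, 60], [63, 60, 62], [61, 59, 62], [67, 66, 69], [67, 65, 67], [68, 66, 67], [67, 66, 65], [65, 64, 66], [28, 26, 28], [50, 31, 19], [109, 63, 17], [145, 85, 16], [144, 82, 17], [143, 83, 17], [129, 76, 22], [109, 66, 15], [108, 66, 18], [103, 61, 14], [74, 57, 46], [82, 78, 70], [89, 82, 72], [123, 114, 114]]
```

View pics/crop1.png

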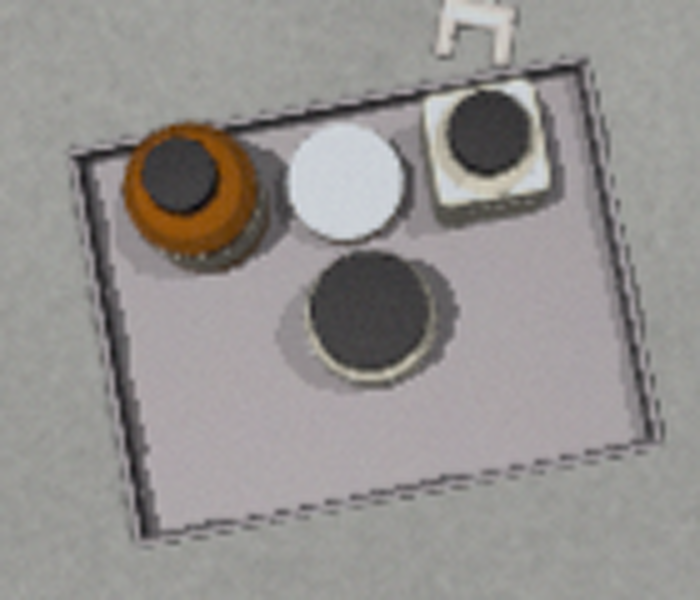

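The crop confirms the white-lidded amber jar at crop (345,182), against the back wall mid-way between round (180,175) on the left and square (488,132) on the right. Wide (370,312) is in front.

```bash
cat > m.py <<'E'
from h import *
import sys
def blob(mask,x0,y0,x1,y1,k=3):
    m=np.zeros(mask.shape,np.uint8);m[y0:y1,x0:x1]=mask[y0:y1,x0:x1]*255
    m=cv2.morphologyEx(m,cv2.MORPH_OPEN,cv2.getStructuringElement(cv2.MORPH_ELLIPSE,(k,k)))
    return max(cv2.findContours(m,0,cv2.CHAIN_APPROX_NONE)[0],key=cv2.contourArea)
def circ(d,n,c,z):
    (u,v),(w,h),_=cv2.fitEllipse(c);p=ray(d,u,v,z);s=np.hypot(*(ray(d,u+1,v,z)-p)[:2])
    print(n,np.round((u,v),1),np.round(p,4),'axes mm',np.round(((w+1)*s*1e3,(h+1)*s*1e3),1));return p
def rect(d,n,c,z):
    b=cv2.boxPoints(cv2.minAreaRect(c));P=np.array([ray(d,*p,z) for p in b])
    print(n,np.round(P.mean(0),4),[(round(float(np.hypot(*e[:2])),3),round(float(np.degrees(np.arctan2(e[1],e[0]))),1)) for e in np.roll(P,1,0)-P][:2])
def masks(d):
    im=d['pixels'].astype(int);g=im.mean(2);ch=im.max(2)-im.min(2)
    return im,g,ch
E
python3 - <<'E'
from m import *
d=load('top0');im,g,ch=masks(d);dk=(g<76)&(ch<9)
R=circ(d,'round',blob(dk,250,230,272,250,5),.162)
S=circ(d,'square',blob(dk,311,220,334,243,5),.142)
W=circ(d,'wide',blob(dk,284,253,315,283,5),.126)
J=circ(d,'jar',blob(im.min(2)>150,280,228,308,254),.050)
rect(d,'mat',blob(g<70,120,235,225,380),.003)
t=cv2.convexHull(blob(g>230,0,0,1,1)) if 0 else None
# tray outer corners from crop, rim z=.04
C=np.array([ray(d,225+(a-2)/5,205+(b-2)/5,.04) for a,b in((76,152),(590,62),(662,438),(140,540))])
print('tray',np.round(C.mean(0),4),np.round([np.hypot(*(C[i]-C[i-1])[:2]) for i in range(4)],3),np.degrees(np.arctan2(-(C[0]-C[1])[0],(C[0]-C[1])[1])))
a=np.radians(9.6);u=np.array([np.cos(a),np.sin(a)]);v=np.array([-u[1],u[0]])
for n,p in(('R',R),('S',S),('W',W)):q=(p-J)[:2];print(n,'from jar tray xy',q@u,q@v)
# pan: warm channel difference
print(im[273,430],im[273,465],im[255,450],im[262,490],im[273,498])
hs=(im[:,:,0]-im[:,:,2]);print(hs[273,425:505:4].tolist())
P=circ(d,'pan',blob(hs>5,425,235,505,315,5),.076)
E
```

```text
round [260.5 239.5] [0.6226 0.1167 0.162 ] axes mm [29.  31.1]
square [322.2 231.1] [ 0.6428 -0.0146  0.142 ] axes mm [35.  35.9]
wide [298.3 266.7] [0.567  0.0375 0.126 ] axes mm [50.6 50.6]
jar [293.3 239.1] [0.6369 0.0505 0.05  ] axes mm [59.8 61.1]
mat [0.4804 0.3392 0.003 ] [(0.27, -176.4), (0.173, 91.2)]
tray [0.5796 0.0392 0.04  ] [0.184 0.247 0.181 0.247] 9.841935152926784
R from jar tray xy -0.0030854293290092146 0.0676077644916105
S from jar tray xy -0.005081983833199769 -0.06516862646835464
W from jar tray xy -0.07107687011547034 -0.0011830835774233345
[203 208 213] [203 208 201] [203 201 194] [164 160 163] [201 206 213]
[-9, -11, -10, 2, 5, 6, 5, 1, 1, 1, 2, 7, 8, 8, 8, 11, 10, -5, -10, -8]
pan [483.9 272.1] [ 0.5556 -0.3869  0.076 ] axes mm [31.8 44.4]
```

```bash

python3 -m crank '{"travel":[[1.5,3,0.5],[3.5,7,0.5],[5.5,10.5,0.5],[7,14,0.5],[9,17,0.5]],"turn":[[0,0,-4],[0,0,-8],[0,0,-12],[0,0,-16],[0,0,-16]],"gripper":[0,0,0,0,0]}' 80
python3 -m crank '{"travel":[[2,3.5,0.5],[4,7,0.5],[5.5,10.5,0.5],[7,14,0.5],[9,17,0.5]],"turn":[[0,0,0],[0,0,0],[0,0,0],[0,0,0],[0,0,0]],"gripper":[0,0,0,0,0]}'
python3 -m crank '{"travel":[[2,3.5,0.5],[4,7,0.5],[5.5,10.5,0.5],[7,14,0.5],[9,17,0.5]],"turn":[[0,0,0],[0,0,0],[0,0,0],[0,0,0],[0,0,0]],"gripper":[0,0,0,0,0]}'
python3 -m crank '{"travel":[[2,4,0.5],[4,8,0.5],[6,12,0.5],[8.3,17,0.5],[8.3,17,0.5]],"turn":[[0,0,0],[0,0,0],[0,0,0],[0,0,0],[0,0,0]],"gripper":[0,0,0,0,0]}'
python3 - <<'E'
from m import *
s=bot.observe();print({k:np.round(s[k],4) for k in('clock','qpos','position','tool_rot','force','grip_width')})
w=snap('wrist','w1')
d=load('top0');im,g,ch=masks(d);hs=im[:,:,0]-im[:,:,2]
circ(d,'pan',blob(hs>-3,430,238,500,312,7),.076)
E
```

```text
clock: 0.6
position: [0.3601, -0.3918, 0.2362]
tool_rot: [-3.141, 0.0, 0.165]
force: [1.9, -1.4, 0.5]
grip_width: 0.0851
finger_force: 0.0
clock: 1.1
position: [0.45, -0.2219, 0.2413]
tool_rot: [-3.141, 0.0, 0.168]
force: [0.1, -1.4, 0.2]
grip_width: 0.0852
finger_force: 0.0
clock: 1.6
position: [0.5401, -0.0517, 0.2462]
tool_rot: [-3.141, 0.0, 0.168]
force: [0.2, -1.4, 0.6]
grip_width: 0.0853
finger_force: 0.0
clock: 2.1
position: [0.6235, 0.1231, 0.2504]
tool_rot: [-3.139, 0.0, 0.174]
force: [-1.2, -0.5, -0.4]
grip_width: 0.0853
finger_force: 0.0
{'clock': np.float64(2.1), 'qpos': array([-0.1604,  0.5257, -0.19  ,  1.5419,  0.1041,  1.084 , -1.7709]), 'position': array([0.6235, 0.1231, 0.2504]), 'tool_rot': array([-3.1386e+00,  4.0000e-04,  1.7400e-01]), 'force': array([-1.2271, -0.4671, -0.4465]), 'grip_width': np.float64(0.0853)}
pan [463.3 270.7] [ 0.5591 -0.3395  0.076 ] axes mm [122.7 143. ]
```

View pics/w1.png

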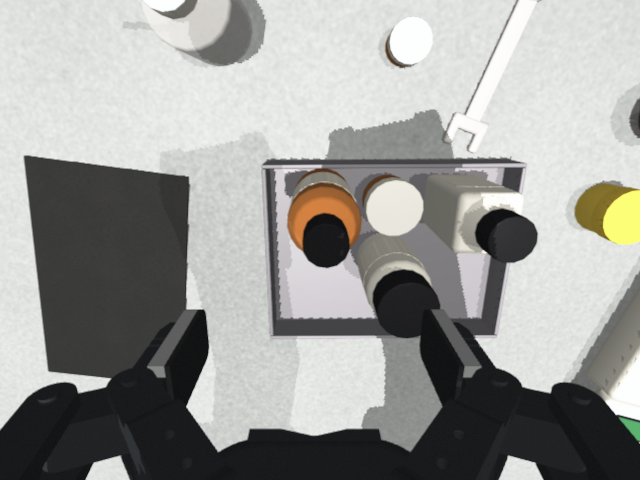

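The wrist view shows all caps: round (326,240), square (506,235), wide (406,303) and the jar lid (393,207). I'll compare these with the top view.

```bash
python3 - <<'E'
from m import *
w=load('w1');t=load('top0')
im,g,ch=masks(w);dk=(g<45)
it,gt,ct=masks(t);dt=(gt<76)&(ct<9)
E=w['extrinsics'];print('cam',np.round(-E[:3,:3].T@E[:3,3],4))
def cen(c):M=cv2.moments(c);return M['m10']/M['m00'],M['m01']/M['m00']
for n,bw,bt,z,h in(('R',(296,205,356,272),(250,230,272,250),.148,28),('S',(470,203,543,268),(311,220,334,243),.130,24),('W',(365,262,448,342),(284,253,315,283),.112,28)):
    c=blob(dk,*bw,5);a=cen(c);b=cen(blob(dt,*bt,5));x,y,ww,hh=cv2.boundingRect(c)
    print(n,np.round(a,1),(x,y,ww,hh),'wrist',np.round(ray(w,*a,z),4),'top',np.round(ray(t,*b,z),4))
c=blob(im.min(2)>225,360,172,425,240,5)
circ(w,'J wrist',c,.05)
c=blob((im.min(2)>225),385,10,435,70,5)
for z in(.05,.04):pass
# tray rim corners (outer) in wrist picture
C=np.array([ray(w,a,b,.04) for a,b in((263,162),(526,162),(496,336),(272,336))]);print(np.round(C,4).tolist(),C.mean(0))
print(np.round([np.hypot(*(C[i]-C[i-1])[:2]) for i in range(4)],3))
# mat
rect(w,'mat',blob(g<70,20,150,190,375,5),.003)
c=cv2.approxPolyDP(blob(g<70,20,150,190,375,5),8,True)[:,0];print(c.tolist(),[np.round(ray(w,*p,.003),3).tolist() for p in c])
E
```

```text
cam [0.7041 0.1367 0.3939]
R [325.4 240.2] (303, 214, 46, 53) wrist [0.6227 0.1145 0.148 ] top [0.6243 0.118  0.148 ]
S [490.4 228.7] (476, 209, 40, 47) wrist [ 0.6467 -0.0061  0.13  ] top [ 0.6444 -0.0149  0.13  ]
W [407.4 306.4] (373, 270, 75, 72) wrist [0.5643 0.0316 0.112 ] top [0.568  0.0377 0.112 ]
J wrist [391.6 186.1] [0.6533 0.0546 0.05  ] axes mm [ 8.  22.7]
[[0.6531, 0.1766, 0.04], [0.6958, -0.0667, 0.04], [0.5098, -0.1005, 0.04], [0.4671, 0.1423, 0.04]] [0.58145362 0.03794759 0.04      ]
[0.189 0.247 0.189 0.247]
mat [0.4866 0.3438 0.003 ] [(0.206, -81.7), (0.278, 174.7)]
[[25, 157], [49, 369], [152, 373], [146, 366], [184, 309], [187, 178]] [[0.61, 0.424, 0.003], [0.346, 0.413, 0.003], [0.363, 0.285, 0.003], [0.372, 0.293, 0.003], [0.461, 0.251, 0.003], [0.617, 0.257, 0.003]]
```

```bash
python3 - <<'E'
from m import *
w=load('w1');t=load('top0')
im,g,ch=masks(w)
print(g[240,295:360].astype(int).tolist());print(g[235,470:545:2].astype(int).tolist());print(g[303,365:450:2].astype(int).tolist())
print(g[205:275:2,326].astype(int).tolist())
print('jar row207',im[207,360:430:3].tolist())
crop=np.hstack([cv2.resize(im[200:275,290:360].astype(np.uint8),(280,300)),cv2.resize(im[200:270,470:545].astype(np.uint8),(300,280)) if 0 else cv2.resize(im[195:270,472:542].astype(np.uint8),(280,300))])
crop=np.vstack([crop,np.hstack([cv2.resize(im[262:347,365:445].astype(np.uint8),(280,300)),cv2.resize(im[165:250,355:435].astype(np.uint8),(280,300))])])
cv2.imwrite('pics/c3.png',np.clip(crop[:,:,::-1].astype(float)**.7*5.4,0,255))
E
```

```text
[103, 113, 125, 137, 141, 139, 131, 87, 35, 23, 24, 25, 24, 24, 25, 25, 23, 24, 24, 25, 24, 24, 24, 25, 24, 25, 26, 23, 24, 23, 23, 25, 25, 26, 25, 24, 24, 26, 27, 25, 24, 25, 25, 24, 23, 27, 24, 25, 25, 25, 24, 23, 25, 28, 87, 112, 111, 96, 85, 83, 83, 89, 93, 96, 95]
[144, 144, 130, 17, 14, 12, 15, 16, 14, 16, 30, 35, 52, 52, 54, 54, 54, 53, 53, 51, 51, 52, 51, 51, 51, 51, 50, 49, 50, 50, 50, 49, 49, 48, 215, 228, 232, 230]
[210, 209, 137, 142, 69, 15, 14, 24, 32, 34, 31, 32, 33, 32, 32, 33, 33, 32, 31, 32, 32, 32, 31, 30, 31, 32, 31, 31, 31, 32, 32, 33, 31, 30, 32, 31, 31, 65, 125, 123, 123, 123, 124]
[135, 136, 135, 135, 74, 18, 16, 19, 19, 22, 25, 23, 24, 25, 25, 26, 25, 25, 24, 23, 23, 25, 25, 23, 24, 24, 22, 25, 22, 23, 24, 74, 218, 218, 217]
jar row207 [[96, 94, 98], [92, 83, 75], [175, 173, 160], [235, 233, 223], [235, 233, 223], [235, 233, 223], [235, 233, 223], [235, 233, 223], [235, 233, 223], [235, 234, 224], [235, 233, 223], [235, 233, 223], [235, 234, 223], [235, 233, 223], [235, 233, 223], [235, 233, 223], [235, 232, 223], [234, 232, 222], [234, 233, 222], [234, 232, 222], [234, 232, 222], [156, 154, 145], [101, 100, 94], [102, 101, 95]][ WARN:0@0.495] global loadsave.cpp:1063 imwrite_ Unsupported depth image for selected encoder is fallbacked to CV_8U.
```

View pics/c3.png

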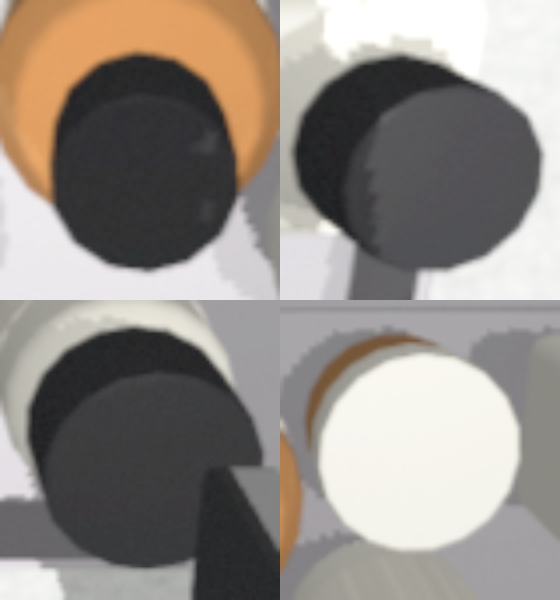

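The crop shows the cap top faces clearly. Their centres in the wrist picture are round (325.7,244.8), square (512.3,239.2), wide (408.5,309.8) and jar lid (394.3,207.2).

```bash
python3 - <<'E'
from m import *
w=load('w1');t=load('top0')
T=dict(R=(260.5,239.5),S=(322.2,231.1),W=(298.3,266.7),J=(293.3,239.1))
for n,a,z,r in(('R',(325.7,244.8),.162,23),('S',(512.3,239.2),.142,24.5),('W',(408.5,309.8),.126,31),('J',(394.3,207.2),.05,28.9)):
    p=ray(w,*a,z);q=ray(w,a[0]+r,a[1],z);print(n,np.round(p,4),'diam',round(2*np.hypot(*(q-p)[:2]),4),'top',np.round(ray(t,*T[n],z),4))
E
```

```text
R [0.6242 0.115  0.162 ] diam 0.0304 top [0.6227 0.1166 0.162 ]
S [ 0.6445 -0.0175  0.142 ] diam 0.035 top [ 0.6428 -0.0146  0.142 ]
W [0.5683 0.0351 0.126 ] diam 0.0503 top [0.5671 0.0375 0.126 ]
J [0.6341 0.0473 0.05  ] diam 0.0548 top [0.6368 0.0504 0.05  ]
```

```bash

python3 -m crank '{"travel":[[0,0,-1],[0,0,-2],[0,0,-3],[0,0,-4],[0,0,-4]],"turn":[[0,0,0],[0,0,0],[0,0,0],[0,0,0],[0,0,0]],"gripper":[0,0,0.2,0.2,0.2]}' 80
```

```text
clock: 2.65
position: [0.6223, 0.1156, 0.2096]
tool_rot: [3.141, 0.002, 0.167]
force: [0.1, -0.6, -0.7]
grip_width: 0.0682
finger_force: 0.0
```

```bash

python3 -m crank '{"travel":[[0.1,0,-2],[0.1,0,-4],[0.1,0,-6],[0.1,0,-8.3],[0.1,0,-8.3]],"turn":[[0,0,0],[0,0,0],[0,0,0],[0,0,0],[0,0,0]],"gripper":[0.2,0.2,0.2,0.2,0.2]}' 80
python3 -m crank '{"travel":[[0,0,0],[0,0,0],[0,0,0],[0,0,0],[0,0,0]],"turn":[[0,0,0],[0,0,0],[0,0,0],[0,0,0],[0,0,0]],"gripper":[1,1,1,1,1]}' 80
python3 -c "
from h import *
s=bot.observe();print(s['position'],s['grip_width'],s['finger_force'],s['force'],s['moment'])"
```

```text
clock: 3.15
position: [0.6227, 0.1158, 0.126]
tool_rot: [3.141, 0.004, 0.167]
force: [-0.1, 0.4, 0.4]
grip_width: 0.0682
finger_force: 0.0
clock: 3.65
position: [0.6249, 0.1163, 0.13]
tool_rot: [-3.142, -0.002, 0.167]
force: [-1.2, -1.1, 6.5]
grip_width: 0.0302
finger_force: 78.6
[0.62489804 0.11634444 0.12996767] 0.030242989324974417 78.62684369087219 [-1.22850502 -1.06390896  6.53397798] [-0.11258789  0.20867326  0.02372851]
```

```bash

python3 -m crank '{"travel":[[0,0,0.7],[0,0,2],[0,0,4],[0,0,6],[0,0,8]],"turn":[[0,0,0],[0,0,0],[0,0,0],[0,0,0],[0,0,0]],"gripper":[1,1,1,1,1]}' 80
python3 -m crank '{"travel":[[-0.5,2,0],[-1.5,5,0],[-2.5,9,0],[-3.5,13,0],[-4.5,17,0]],"turn":[[0,0,0],[0,0,0],[0,0,0],[0,0,0],[0,0,0]],"gripper":[1,1,1,1,1]}'
python3 -m crank '{"travel":[[-0.9,3.3,0],[-1.3,5,-0.5],[-1.4,5.8,-1.5],[-1.4,5.8,-3],[-1.4,5.8,-4]],"turn":[[0,0,0],[0,0,0],[0,0,0],[0,0,0],[0,0,0]],"gripper":[1,1,1,1,1]}'
python3 -c "
from h import *
snap('wrist','w2')"
```

```text
clock: 4.15
position: [0.6241, 0.1164, 0.2104]
tool_rot: [-3.141, -0.001, 0.168]
force: [0.4, 0.0, -2.8]
grip_width: 0.03
finger_force: 79.2
clock: 4.65
position: [0.5786, 0.2879, 0.2098]
tool_rot: [-3.141, -0.001, 0.167]
force: [0.7, 0.9, -2.4]
grip_width: 0.0302
finger_force: 79.4
clock: 5.15
position: [0.5653, 0.3423, 0.1665]
tool_rot: [3.14, 0.001, 0.166]
force: [-0.3, -1.4, -2.8]
grip_width: 0.03
finger_force: 79.4
```

View pics/w2.png

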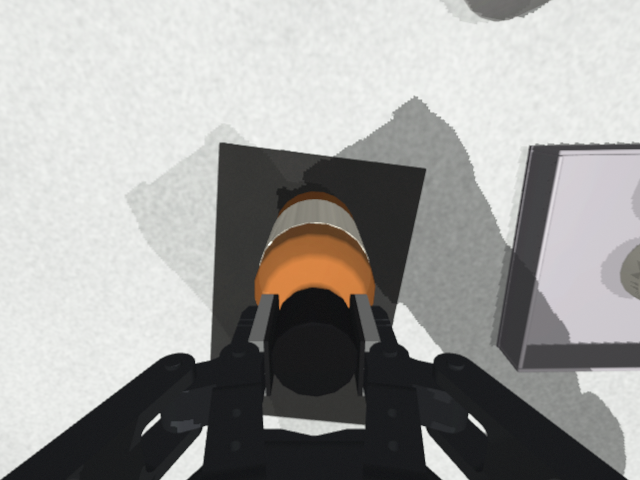

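Round hangs upright over the black mat (218–425, 145–420), well inside its edges. Lowering it.

```bash

python3 -m crank '{"travel":[[0,0,-1],[0,0,-2],[0,0,-2.8],[0,0,-3.4],[0,0,-3.7]],"turn":[[0,0,0],[0,0,0],[0,0,0],[0,0,0],[0,0,0]],"gripper":[1,1,1,1,1]}'
python3 -m crank '{"travel":[[0,0,0],[0,0,0],[0,0,0],[0,0,0],[0,0,0]],"turn":[[0,0,0],[0,0,0],[0,0,0],[0,0,0],[0,0,0]],"gripper":[1,1,1,1,1]}'
```

```text
clock: 5.7
position: [0.5649, 0.3442, 0.1306]
tool_rot: [3.141, 0.001, 0.168]
force: [0.1, 0.2, -2.2]
grip_width: 0.0298
finger_force: 79.4
clock: 6.2
position: [0.5651, 0.3444, 0.1315]
tool_rot: [-3.141, -0.0, 0.167]
force: [0.0, -0.4, -2.4]
grip_width: 0.0303
finger_force: 79.4
```

```bash

python3 -m crank '{"travel":[[0,0,-0.1],[0,0,-0.2],[0,0,-0.2],[0,0,-0.2],[0,0,-0.2]],"turn":[[0,0,0],[0,0,0],[0,0,0],[0,0,0],[0,0,0]],"gripper":[1,1,1,1,1]}'
```

```text
clock: 6.7
position: [0.565, 0.3443, 0.1293]
tool_rot: [3.142, 0.0, 0.167]
force: [0.1, -1.0, -3.0]
grip_width: 0.0303
finger_force: 79.4
```

```bash

python3 -m crank '{"travel":[[0,0,-0.1],[0,0,-0.1],[0,0,-0.2],[0,0,-0.2],[0,0,-0.2]],"turn":[[0,0,0],[0,0,0],[0,0,0],[0,0,0],[0,0,0]],"gripper":[1,1,1,1,1]}'
```

```text
clock: 7.2
position: [0.5658, 0.3446, 0.129]
tool_rot: [-3.141, -0.002, 0.167]
force: [-3.3, -2.8, 18.3]
grip_width: 0.0303
finger_force: 81.8
```

```bash

python3 -m crank '{"travel":[[0,0,0.1],[0,0,0.1],[0,0,0.1],[0,0,0.1],[0,0,0.1]],"turn":[[0,0,0],[0,0,0],[0,0,0],[0,0,0],[0,0,0]],"gripper":[1,0.3,0.2,0.2,0.2]}'
python3 -m crank '{"travel":[[0,0,1],[0,0,2.5],[0,0,4.5],[0,0,6.5],[0,0,8.5]],"turn":[[0,0,0],[0,0,0],[0,0,0],[0,0,0],[0,0,0]],"gripper":[0.2,0.2,0.2,0.2,0.2]}'
python3 -m crank '{"travel":[[0.5,-4,0],[1.5,-8,0],[2.5,-13,0],[3.2,-18,0],[4,-22,0]],"turn":[[0,0,0],[0,0,0],[0,0,0],[0,0,0],[0,0,0]],"gripper":[0.2,0.2,0.2,0.2,0.2]}'
python3 -m crank '{"travel":[[1,-4,0],[2,-8,0],[3,-12,0],[3.9,-14,-1],[3.9,-14,-2]],"turn":[[0,0,0],[0,0,0],[0,0,0],[0,0,0],[0,0,0]],"gripper":[0.2,0.2,0.2,0.2,0.2]}'
python3 -m crank '{"travel":[[0,0,0],[0,0,0],[0,0,0],[0,0,0],[0,0,0]],"turn":[[0,0,0],[0,0,0],[0,0,0],[0,0,0],[0,0,0]],"gripper":[0.2,0.2,0.2,0.2,0.2]}'
python3 - <<'E'
from h import *
print(bot.observe()['position']); d=snap('top','t2')
im=d['pixels'];cv2.imwrite('pics/t2c.png',cv2.resize(im[190:390,120:380,::-1],None,fx=3,fy=3))
E
```

```text
clock: 7.7
position: [0.565, 0.3444, 0.1282]
tool_rot: [-3.142, 0.0, 0.168]
force: [0.4, 0.0, -0.1]
grip_width: 0.0684
finger_force: 0.0
clock: 8.2
position: [0.5652, 0.3445, 0.2157]
tool_rot: [-3.141, -0.001, 0.167]
force: [0.0, -0.3, 0.0]
grip_width: 0.0683
finger_force: 0.0
clock: 8.7
position: [0.6054, 0.1215, 0.2149]
tool_rot: [3.141, -0.001, 0.166]
force: [1.0, 0.6, -0.7]
grip_width: 0.0682
finger_force: 0.0
clock: 9.2
position: [0.6451, -0.0197, 0.1944]
tool_rot: [3.14, -0.002, 0.163]
force: [-0.2, 0.4, -0.0]
grip_width: 0.0684
finger_force: 0.0
clock: 9.7
position: [0.6441, -0.0152, 0.1937]
tool_rot: [-3.142, -0.0, 0.168]
force: [-0.1, 0.7, -0.1]
grip_width: 0.0682
finger_force: 0.0
[ 0.64408038 -0.01515318  0.19370076]
```

View pics/t2c.png

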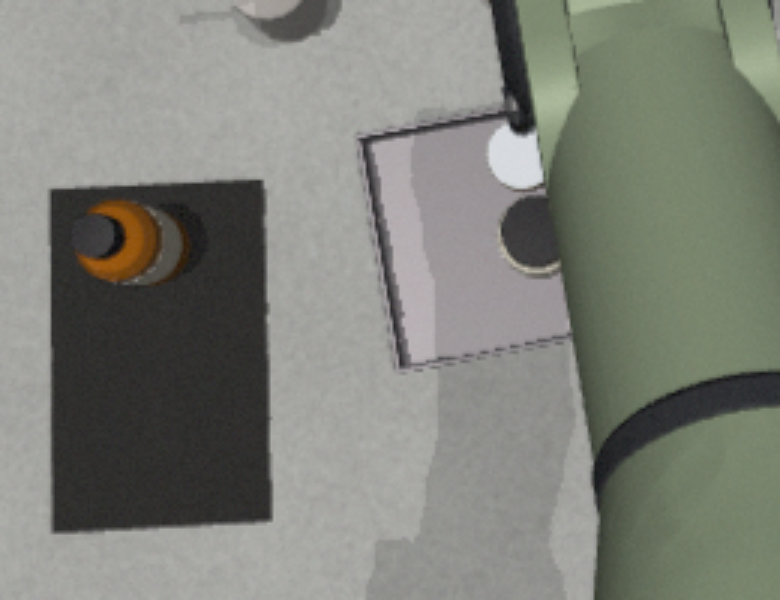

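Round (crop ~(130,240)) stands upright on the mat. Next is the square bottle.

```bash

python3 -m crank '{"travel":[[0,-0.1,-2],[0,-0.1,-4],[0,-0.1,-6],[0,-0.1,-8.4],[0,-0.1,-8.4]],"turn":[[0,0,0],[0,0,0],[0,0,0],[0,0,0],[0,0,0]],"gripper":[0.2,0.2,0.2,0.2,0.2]}' 80
python3 -m crank '{"travel":[[0,0,0],[0,0,0],[0,0,0],[0,0,0],[0,0,0]],"turn":[[0,0,0],[0,0,0],[0,0,0],[0,0,0],[0,0,0]],"gripper":[0.2,1,1,1,1]}' 80
python3 -m crank '{"travel":[[0,0,0],[0,0,0],[0,0,0],[0,0,0],[0,0,0]],"turn":[[0,0,0],[0,0,0],[0,0,0],[0,0,0],[0,0,0]],"gripper":[1,1,1,1,1]}' 80
python3 -m crank '{"travel":[[0,0,0.7],[0,0,2],[0,0,4],[0,0,6],[0,0,8]],"turn":[[0,0,0],[0,0,0],[0,0,0],[0,0,0],[0,0,0]],"gripper":[1,1,1,1,1]}' 80
```

```text
clock: 10.25
position: [0.6424, -0.0166, 0.1067]
tool_rot: [-3.141, 0.004, 0.168]
force: [0.3, 0.3, -0.5]
grip_width: 0.0681
finger_force: 0.0
clock: 10.75
position: [0.6447, -0.0165, 0.1108]
tool_rot: [3.141, -0.002, 0.167]
force: [-2.3, 0.6, 9.8]
grip_width: 0.0339
finger_force: 78.8
clock: 11.25
position: [0.6447, -0.0165, 0.1107]
tool_rot: [3.141, -0.002, 0.168]
force: [-1.6, 0.8, 8.2]
grip_width: 0.0342
finger_force: 78.8
clock: 11.75
position: [0.644, -0.0167, 0.1912]
tool_rot: [3.142, -0.001, 0.167]
force: [-0.7, 0.0, -2.2]
grip_width: 0.0341
finger_force: 79.7
```

```bash

python3 -m crank '{"travel":[[0,0,2],[-0.3,2,4],[-0.8,5,5],[-1.4,9,5],[-2.3,13.8,5]],"turn":[[0,0,0],[0,0,0],[0,0,0],[0,0,0],[0,0,0]],"gripper":[1,1,1,1,1]}' 80
python3 -m crank '{"travel":[[-3,2.5,0],[-6,5,0],[-9,6.5,0],[-11.5,7.5,0],[-13,8,0]],"turn":[[0,0,0],[0,0,0],[0,0,0],[0,0,0],[0,0,0]],"gripper":[1,1,1,1,1]}'
python3 -m crank '{"travel":[[-0.5,2,0],[-1.1,6,0],[-1.1,10,0],[-1.1,13,-1],[-1.1,13.7,-3]],"turn":[[0,0,0],[0,0,0],[0,0,0],[0,0,0],[0,0,0]],"gripper":[1,1,1,1,1]}'
python3 -m crank '{"travel":[[0,0,-2],[0,0,-4],[0,0,-6],[0,0,-8],[0,0,-8.5]],"turn":[[0,0,0],[0,0,0],[0,0,0],[0,0,0],[0,0,0]],"gripper":[1,1,1,1,1]}'
python3 -m crank '{"travel":[[0,0,-0.2],[0,0,-0.6],[0,0,-0.9],[0,0,-1.2],[0,0,-1.2]],"turn":[[0,0,0],[0,0,0],[0,0,0],[0,0,0],[0,0,0]],"gripper":[1,1,1,1,1]}'
```

```text
clock: 12.25
position: [0.6212, 0.1213, 0.2409]
tool_rot: [3.141, -0.002, 0.165]
force: [1.8, 0.6, -3.0]
grip_width: 0.0342
finger_force: 79.9
clock: 12.75
position: [0.4894, 0.2023, 0.2404]
tool_rot: [-3.141, -0.001, 0.169]
force: [-0.2, -0.6, -1.8]
grip_width: 0.0341
finger_force: 80.0
clock: 13.25
position: [0.4802, 0.3423, 0.2106]
tool_rot: [-3.139, -0.003, 0.17]
force: [0.3, 0.4, -2.5]
grip_width: 0.0344
finger_force: 80.4
clock: 13.75
position: [0.4799, 0.3374, 0.1229]
tool_rot: [3.14, 0.002, 0.167]
force: [-0.4, -0.5, -2.3]
grip_width: 0.0339
finger_force: 80.4
clock: 14.25
position: [0.48, 0.3383, 0.1122]
tool_rot: [3.142, 0.0, 0.168]
force: [0.9, -0.1, -2.6]
grip_width: 0.0338
finger_force: 80.4
```

```bash

python3 -m crank '{"travel":[[0,0,-0.1],[0,0,-0.2],[0,0,-0.3],[0,0,-0.35],[0,0,-0.35]],"turn":[[0,0,0],[0,0,0],[0,0,0],[0,0,0],[0,0,0]],"gripper":[1,1,1,1,1]}'
```

```text
clock: 14.75
position: [0.4803, 0.3388, 0.1098]
tool_rot: [-3.141, -0.001, 0.168]
force: [-2.8, -1.8, 12.5]
grip_width: 0.0343
finger_force: 82.3
```

```bash

python3 -m crank '{"travel":[[0,0,0.1],[0,0,0.1],[0,0,0.1],[0,0,0.1],[0,0,0.1]],"turn":[[0,0,0],[0,0,0],[0,0,0],[0,0,0],[0,0,0]],"gripper":[1,0.3,0.2,0.2,0.2]}'
python3 -m crank '{"travel":[[0,0,1],[0,0,2.5],[0,0,4.5],[0,0,6.5],[0,0,8.5]],"turn":[[0,0,0],[0,0,0],[0,0,0],[0,0,0],[0,0,0]],"gripper":[0.2,0.2,0.2,0,0]}'
python3 -m crank '{"travel":[[1,-2.5,0],[2,-6,0],[3,-10,0],[4,-14,0],[5,-18,0]],"turn":[[0,0,0],[0,0,0],[0,0,0],[0,0,0],[0,0,0]],"gripper":[0,0,0,0,0]}'
python3 -m crank '{"travel":[[1,-4,0],[2,-7.5,0],[3,-10.5,0],[3.7,-12.2,-1],[3.7,-12.2,-2]],"turn":[[0,0,0],[0,0,0],[0,0,0],[0,0,0],[0,0,0]],"gripper":[0,0,0,0,0]}'
python3 -m crank '{"travel":[[0,0,0],[0,0,-1],[0,0,-2],[0,0,-2],[0,0,-2]],"turn":[[0,0,0],[0,0,0],[0,0,0],[0,0,0],[0,0,0]],"gripper":[0,0,0,0,0]}'
```

```text
clock: 15.25
position: [0.48, 0.3384, 0.1098]
tool_rot: [-3.142, 0.0, 0.168]
force: [-0.1, 0.4, 0.5]
grip_width: 0.0687
finger_force: 0.0
clock: 15.75
position: [0.4801, 0.3385, 0.1971]
tool_rot: [-3.141, -0.001, 0.168]
force: [-0.6, 1.1, 0.1]
grip_width: 0.0855
finger_force: 0.0
clock: 16.25
position: [0.5305, 0.1569, 0.1963]
tool_rot: [-3.141, -0.002, 0.168]
force: [1.1, 0.2, 0.2]
grip_width: 0.0851
finger_force: 0.0
clock: 16.75
position: [0.5682, 0.0334, 0.1759]
tool_rot: [3.141, -0.002, 0.164]
force: [-0.4, 0.6, 0.1]
grip_width: 0.085
finger_force: 0.0
clock: 17.25
position: [0.5668, 0.0368, 0.1546]
tool_rot: [-3.141, 0.001, 0.168]
force: [-0.5, -0.1, 0.1]
grip_width: 0.0857
finger_force: 0.0
```

```bash

python3 -m crank '{"travel":[[0.1,0,-1.5],[0.1,0,-3],[0.1,0,-4.5],[0.1,0,-6.1],[0.1,0,-6.1]],"turn":[[0,0,0],[0,0,0],[0,0,0],[0,0,0],[0,0,0]],"gripper":[0,0,0,0,0]}' 80
python3 -m crank '{"travel":[[0,0,0],[0,0,0],[0,0,0],[0,0,0],[0,0,0]],"turn":[[0,0,0],[0,0,0],[0,0,0],[0,0,0],[0,0,0]],"gripper":[0.2,1,1,1,1]}' 80
python3 -m crank '{"travel":[[0,0,0],[0,0,0],[0,0,0],[0,0,0],[0,0,0]],"turn":[[0,0,0],[0,0,0],[0,0,0],[0,0,0],[0,0,0]],"gripper":[1,1,1,1,1]}' 80
python3 -m crank '{"travel":[[0,0,0.7],[0,0,2],[0,0,4],[0,0,6],[0,0,8]],"turn":[[0,0,0],[0,0,0],[0,0,0],[0,0,0],[0,0,0]],"gripper":[1,1,1,1,1]}' 80
```

```text
clock: 17.75
position: [0.5669, 0.0363, 0.0918]
tool_rot: [-3.141, 0.003, 0.168]
force: [-0.5, -0.4, 0.2]
grip_width: 0.0855
finger_force: 0.0
clock: 18.25
position: [0.5686, 0.0364, 0.095]
tool_rot: [3.141, -0.002, 0.167]
force: [-1.1, 0.2, 9.4]
grip_width: 0.0501
finger_force: 82.2
clock: 18.75
position: [0.5686, 0.0364, 0.095]
tool_rot: [3.141, -0.002, 0.167]
force: [-1.9, -1.2, 8.2]
grip_width: 0.05
finger_force: 82.2
clock: 19.25
position: [0.5681, 0.0363, 0.1758]
tool_rot: [3.142, -0.001, 0.168]
force: [0.5, -0.5, -2.1]
grip_width: 0.0501
finger_force: 83.2
```

```bash

python3 -m crank '{"travel":[[-1.5,1,0],[-4,3,0],[-6.5,5.5,0],[-9,8,0],[-11.5,10.5,0]],"turn":[[0,0,0],[0,0,0],[0,0,0],[0,0,0],[0,0,0]],"gripper":[1,1,1,1,1]}' 80
python3 -m crank '{"travel":[[-2,3,0],[-4,6.5,0],[-5.5,10,0],[-5.8,13.5,0],[-5.8,16.5,0]],"turn":[[0,0,0],[0,0,0],[0,0,0],[0,0,0],[0,0,0]],"gripper":[1,1,1,1,1]}'
python3 -m crank '{"travel":[[0,2,0],[0,2.7,-1],[0,2.7,-3],[0,2.7,-5],[0,2.7,-6]],"turn":[[0,0,0],[0,0,0],[0,0,0],[0,0,0],[0,0,0]],"gripper":[1,1,1,1,1]}'
python3 -m crank '{"travel":[[0,0,-0.5],[0,0,-1],[0,0,-1.5],[0,0,-1.9],[0,0,-1.9]],"turn":[[0,0,0],[0,0,0],[0,0,0],[0,0,0],[0,0,0]],"gripper":[1,1,1,1,1]}'
python3 -m crank '{"travel":[[0,0,-0.1],[0,0,-0.2],[0,0,-0.3],[0,0,-0.35],[0,0,-0.35]],"turn":[[0,0,0],[0,0,0],[0,0,0],[0,0,0],[0,0,0]],"gripper":[1,1,1,1,1]}'
```

```text
clock: 19.75
position: [0.4522, 0.1421, 0.1749]
tool_rot: [-3.141, -0.001, 0.167]
force: [0.5, 0.5, -2.1]
grip_width: 0.0498
finger_force: 83.3
clock: 20.25
position: [0.3944, 0.3084, 0.1751]
tool_rot: [-3.141, -0.001, 0.169]
force: [1.3, 0.1, -1.6]
grip_width: 0.0506
finger_force: 83.3
clock: 20.75
position: [0.3947, 0.3321, 0.1126]
tool_rot: [3.14, 0.001, 0.167]
force: [0.4, -0.6, -2.1]
grip_width: 0.0503
finger_force: 83.4
clock: 21.25
position: [0.3949, 0.3333, 0.0946]
tool_rot: [3.141, 0.0, 0.168]
force: [0.2, 0.5, -1.8]
grip_width: 0.0499
finger_force: 83.4
clock: 21.75
position: [0.3958, 0.3338, 0.0939]
tool_rot: [-3.141, -0.003, 0.167]
force: [-9.5, -10.2, 53.0]
grip_width: 0.0499
finger_force: 89.2
```

```bash

python3 -m crank '{"travel":[[0,0,0.2],[0,0,0.25],[0,0,0.25],[0,0,0.25],[0,0,0.25]],"turn":[[0,0,0],[0,0,0],[0,0,0],[0,0,0],[0,0,0]],"gripper":[1,1,0.1,0,0]}'
python3 -m crank '{"travel":[[0,0,1],[0,0,2.5],[0,0,5],[0,0,8],[0,0,11]],"turn":[[0,0,0],[0,0,0],[0,0,0],[0,0,0],[0,0,0]],"gripper":[0,0,0,0,0]}'
python3 -m crank '{"travel":[[2,-2,0],[4.5,-5,0],[7,-8,0],[9.5,-11,0],[12,-14,0]],"turn":[[0,0,0],[0,0,0],[0,0,0],[0,0,0],[0,0,0]],"gripper":[0,0,0,0,0]}'
python3 -m crank '{"travel":[[3,-3.5,0],[6,-7,0],[9,-10.5,0],[12,-14.4,-2],[12,-14.4,-4]],"turn":[[0,0,0],[0,0,0],[0,0,0],[0,0,0],[0,0,0]],"gripper":[0,0,0,0,0]}'
python3 - <<'E'
from m import *
print(bot.observe()['position'])
w=snap('wrist','w3');im,g,ch=masks(w)
circ(w,'jar',blob(im.min(2)>200,200,250,440,480,5),.05)
snap('top','t3')
E
```

```text
clock: 22.25
position: [0.395, 0.3334, 0.0937]
tool_rot: [3.142, 0.0, 0.168]
force: [-0.8, -0.2, -0.4]
grip_width: 0.0852
finger_force: 0.0
clock: 22.75
position: [0.3948, 0.3333, 0.2055]
tool_rot: [-3.141, 0.0, 0.168]
force: [0.1, 0.2, 0.4]
grip_width: 0.0853
finger_force: 0.0
clock: 23.25
position: [0.5159, 0.192, 0.2046]
tool_rot: [-3.141, -0.001, 0.168]
force: [0.7, 1.0, -0.3]
grip_width: 0.0856
finger_force: 0.0
clock: 23.75
position: [0.638, 0.043, 0.1641]
tool_rot: [3.139, -0.002, 0.161]
force: [-0.7, 0.8, -0.7]
grip_width: 0.0856
finger_force: 0.0
[0.63797749 0.04302011 0.1641477 ]
jar [320.  411.4] [0.4786 0.011  0.05  ] axes mm [31.7 76.4]
```

View pics/w3.png

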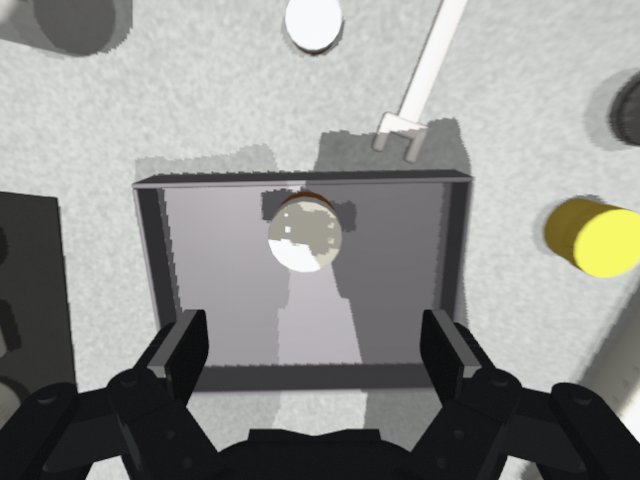

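View pics/t3.png

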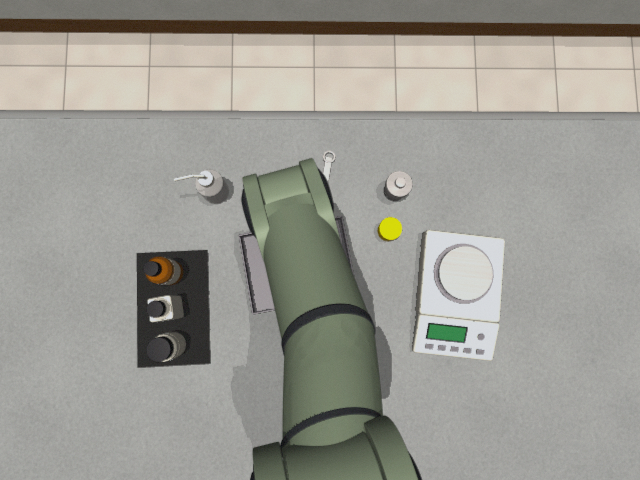

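All three bottles stand on the mat, at top (158,270), (163,309) and (166,347). The jar lid in the wrist view spans 268–342 × 199–272, centre (305,236), and is clear on all sides.

```bash
python3 - <<'E'
from m import *
w=load('w3');p=ray(w,305,236,.05);print(p,np.hypot(*(ray(w,341.5,236,.05)-p)[:2])*2)
print(bot.observe()['position'])
E
python3 -m crank '{"travel":[[0,0,0],[0,0,-1],[0,0,-3],[0,0,-4],[0,0,-4]],"turn":[[0,0,0],[0,0,0],[0,0,0],[0,0,0],[0,0,0]],"gripper":[0,0,0,0,0]}' 60
```

```text
[0.63427038 0.04808074 0.05      ] 0.05326444617515336
[0.63401399 0.04789297 0.16167085]
clock: 24.35
position: [0.6342, 0.05, 0.1229]
tool_rot: [-3.141, 0.002, 0.169]
force: [-0.9, -0.3, -0.5]
grip_width: 0.0855
finger_force: 0.0
```

```bash

python3 -m crank '{"travel":[[0.1,-0.1,-2.5],[0.1,-0.1,-5],[0.1,-0.1,-7.5],[0.1,-0.1,-9.2],[0.1,-0.1,-9.8]],"turn":[[0,0,0],[0,0,0],[0,0,0],[0,0,0],[0,0,0]],"gripper":[0,0,0,0,0]}' 60
python3 -m crank '{"travel":[[0,0,0],[0,0,0],[0,0,0],[0,0,0],[0,0,0]],"turn":[[0,0,0],[0,0,0],[0,0,0],[0,0,0],[0,0,0]],"gripper":[0,1,1,1,1]}' 60
python3 -m crank '{"travel":[[0,0,0],[0,0,0],[0,0,0],[0,0,0],[0,0,0]],"turn":[[0,0,0],[0,0,0],[0,0,0],[0,0,0],[0,0,0]],"gripper":[1,1,1,1,1]}' 60
python3 -m crank '{"travel":[[0,0,0.7],[0,0,2.5],[0,0,5],[0,0,8],[0,0,12]],"turn":[[0,0,0],[0,0,0],[0,0,0],[0,0,0],[0,0,0]],"gripper":[1,1,1,1,1]}'
python3 - <<'E'
from m import *
d=load('t3');im=d['pixels'].astype(int);hs=im[:,:,0]-im[:,:,2]
c=cv2.convexHull(blob(hs>-3,437,242,497,304,7));circ(d,'pan',c,.076);x,y,w,h=cv2.boundingRect(c);print(x,y,w,h)
cv2.imwrite('pics/pan.png',cv2.resize(d['pixels'][230:315,420:510,::-1],None,fx=6,fy=6,interpolation=cv2.INTER_CUBIC))
E
```

```text
clock: 24.85
position: [0.6356, 0.0486, 0.0248]
tool_rot: [-3.142, 0.001, 0.168]
force: [-0.2, 0.1, -1.3]
grip_width: 0.0851
finger_force: 0.0
clock: 25.35
position: [0.6367, 0.0484, 0.0273]
tool_rot: [3.141, -0.002, 0.167]
force: [-3.6, -0.5, 12.5]
grip_width: 0.053
finger_force: 61.8
clock: 25.85
position: [0.6367, 0.0484, 0.0274]
tool_rot: [3.141, -0.002, 0.167]
force: [-3.1, 0.1, 12.7]
grip_width: 0.0528
finger_force: 61.8
clock: 26.35
position: [0.6353, 0.0483, 0.1466]
tool_rot: [-3.141, 0.002, 0.168]
force: [0.9, 0.7, -0.9]
grip_width: 0.0526
finger_force: 63.2
pan [463.1 273.1] [ 0.5536 -0.3386  0.076 ] axes mm [137.2 142.2]
437 244 56 57
```

View pics/pan.png

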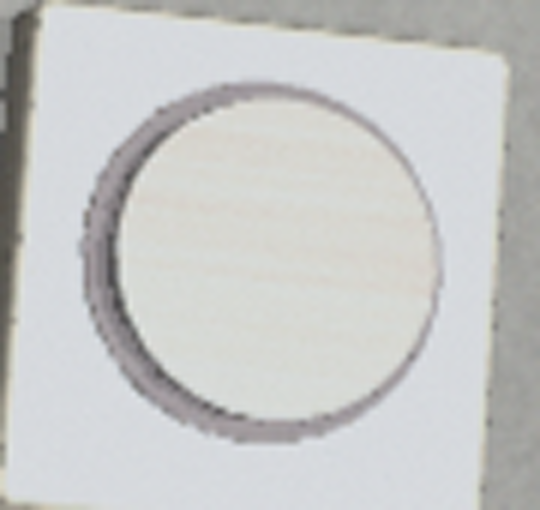

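The pan's cream disc spans crop 117–438 × 97–421, so its centre is at top-view pixel (465.8,272.8) with a diameter of about 122 mm.

```bash
python3 - <<'E'
from m import *
d=load('t3');p=ray(d,465.8,272.8,.076);print(p,np.hypot(*(ray(d,465.8+26.8,272.8,.076)-p)[:2])*2)
print(bot.observe()['position'])
E
```

```text
[ 0.55415058 -0.34491704  0.076     ] 0.1239962308810238
[0.63525411 0.04826161 0.14659773]
```

```bash

python3 -m crank '{"travel":[[-0.5,-2,1],[-1,-5,1],[-1.8,-8.5,1],[-2.5,-12,1],[-3.2,-15.5,1]],"turn":[[0,0,0],[0,0,0],[0,0,0],[0,0,0],[0,0,0]],"gripper":[1,1,1,1,1]}' 60
python3 -m crank '{"travel":[[-0.7,-3.5,0],[-1.5,-7,0],[-2.3,-10.5,0],[-3,-14,0],[-3.7,-17.5,0]],"turn":[[0,0,0],[0,0,0],[0,0,0],[0,0,0],[0,0,0]],"gripper":[1,1,1,1,1]}'
python3 -m crank '{"travel":[[-0.6,-3,0],[-1.1,-5,0],[-1.1,-6.4,0],[-1.1,-6.4,-1],[-1.1,-6.4,-2]],"turn":[[0,0,0],[0,0,0],[0,0,0],[0,0,0],[0,0,0]],"gripper":[1,1,1,1,1]}'
python3 -m crank '{"travel":[[0,0,-0.5],[0,0,-1],[0,0,-1.5],[0,0,-1.5],[0,0,-1.5]],"turn":[[0,0,0],[0,0,0],[0,0,0],[0,0,0],[0,0,0]],"gripper":[1,1,1,1,1]}'
python3 - <<'E'
from m import *
snap('wrist','w4');print(bot.observe()['position'])
E
```

```text
clock: 26.85
position: [0.6037, -0.108, 0.1567]
tool_rot: [3.141, -0.001, 0.168]
force: [-0.4, 0.1, -0.4]
grip_width: 0.0529
finger_force: 63.4
clock: 27.35
position: [0.5666, -0.2831, 0.1566]
tool_rot: [3.141, -0.001, 0.167]
force: [0.9, -0.8, -1.3]
grip_width: 0.0531
finger_force: 63.4
clock: 27.85
position: [0.5565, -0.3446, 0.1352]
tool_rot: [-3.141, -0.001, 0.168]
force: [0.0, 0.3, -1.3]
grip_width: 0.0526
finger_force: 63.4
clock: 28.35
position: [0.5561, -0.3455, 0.1209]
tool_rot: [3.142, -0.0, 0.168]
force: [0.1, 0.1, -1.0]
grip_width: 0.0526
finger_force: 63.3
[ 0.55616694 -0.34564224  0.12103669]
```

View pics/w4.png

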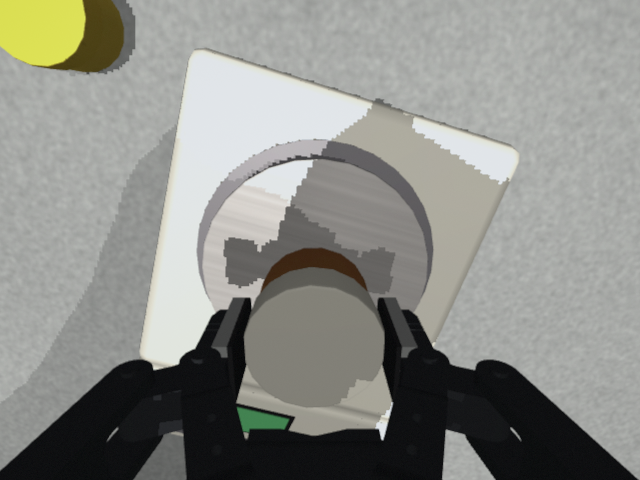

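The jar hangs upright over the pan. The pan's disc runs from column ~204 to 432 with its top edge at row 157, so its centre is around (318,268).

```bash
python3 - <<'E'
from m import *
w=load('w4')
# pan edge points: fit from edges on disc, read in picture
P=[(320,157),(432,255),(204,258),(375,175),(411,205)]
Q=np.array([ray(w,*p,.076)[:2] for p in P]);A=np.c_[2*Q,np.ones(len(Q))];s=np.linalg.lstsq(A,(Q**2).sum(1),rcond=None)[0]
r=np.sqrt(s[2]+s[:2]@s[:2]);print('centre',s[:2],'diam',2*r,'res mm',1e3*(np.linalg.norm(Q-s[:2],axis=1)-r))
print(ray(w,318,268,.076))
E
python3 -m crank '{"travel":[[-0.1,0,-0.5],[-0.1,0,-1],[-0.1,0,-1.4],[-0.1,0,-1.7],[-0.1,0,-1.9]],"turn":[[0,0,0],[0,0,0],[0,0,0],[0,0,0],[0,0,0]],"gripper":[1,1,1,1,1]}'
```

```text
centre [ 0.55411472 -0.34835015] diam 0.12528395617882665 res mm [ 0.91444504  0.52579806 -0.18039743 -0.85435054 -0.42188284]
[ 0.55774481 -0.34802638  0.076     ]
clock: 28.9
position: [0.5549, -0.3456, 0.1013]
tool_rot: [-3.141, 0.0, 0.168]
force: [0.2, 0.2, -0.7]
grip_width: 0.0528
finger_force: 63.3
```

```bash

python3 -m crank '{"travel":[[0,-0.1,-0.1],[0,-0.1,-0.1],[0,-0.1,-0.2],[0,-0.1,-0.2],[0,-0.1,-0.2]],"turn":[[0,0,0],[0,0,0],[0,0,0],[0,0,0],[0,0,0]],"gripper":[1,1,1,1,1]}'
```

```text
clock: 29.4
position: [0.5551, -0.3467, 0.0999]
tool_rot: [3.142, -0.0, 0.167]
force: [0.2, -0.7, -0.7]
grip_width: 0.0528
finger_force: 63.3
```

```bash

python3 -m crank '{"travel":[[0,0,-0.05],[0,0,-0.1],[0,0,-0.1],[0,0,-0.1],[0,0,-0.1]],"turn":[[0,0,0],[0,0,0],[0,0,0],[0,0,0],[0,0,0]],"gripper":[1,1,1,1,1]}'
```

```text
clock: 29.9
position: [0.5551, -0.3467, 0.0994]
tool_rot: [3.141, -0.0, 0.167]
force: [-2.8, 1.8, 8.3]
grip_width: 0.0529
finger_force: 64.3
```

```bash

python3 -m crank '{"travel":[[0,0,0.05],[0,0,0.05],[0,0,0.05],[0,0,0.05],[0,0,0.05]],"turn":[[0,0,0],[0,0,0],[0,0,0],[0,0,0],[0,0,0]],"gripper":[0.6,0.2,0,0,0]}'
python3 -m crank '{"travel":[[0,0,1],[0,0,3],[0,0,6],[0,0,9],[0,0,12]],"turn":[[0,0,0],[0,0,0],[0,0,0],[0,0,0],[0,0,0]],"gripper":[0,0,0,0,0]}'
python3 -m crank '{"travel":[[-0.5,2,0],[-1.5,6,0],[-2.5,10,0],[-3.3,14,0],[-4,18,0]],"turn":[[0,0,0],[0,0,0],[0,0,0],[0,0,0],[0,0,0]],"gripper":[0,0,0,0,0]}'
python3 -m crank '{"travel":[[-1,4,0],[-2,8,0],[-3,12,0],[-4,16,0],[-4.8,20,0]],"turn":[[0,0,0],[0,0,0],[0,0,0],[0,0,0],[0,0,0]],"gripper":[0,0,0,0,0]}'
python3 -m crank '{"travel":[[-1,4,0],[-2,8,0],[-3,12,0],[-4,16,0],[-4.8,20,0]],"turn":[[0,0,0],[0,0,0],[0,0,0],[0,0,0],[0,0,0]],"gripper":[0,0,0,0,0]}'
python3 -m crank '{"travel":[[-1,4,0],[-2,8,0],[-2.4,10,0],[-2.4,10,-1],[-2.4,10,-3]],"turn":[[0,0,0],[0,0,0],[0,0,0],[0,0,0],[0,0,0]],"gripper":[0,0,0,0,0]}'
python3 -m crank '{"travel":[[0,0,-1],[0,0,-2],[0,0,-3],[0,0,-3],[0,0,-3]],"turn":[[0,0,0],[0,0,0],[0,0,0],[0,0,0],[0,0,0]],"gripper":[0,0,0,0,0]}'
python3 - <<'E'
from m import *
d=snap('top','t5');print(bot.observe()['position'])
im=d['pixels'];cv2.imwrite('pics/t5c.png',cv2.resize(im[170:370,120:520,::-1],None,fx=2,fy=2,interpolation=cv2.INTER_CUBIC))
E
```

```text
clock: 30.4
position: [0.555, -0.3466, 0.0992]
tool_rot: [-3.142, 0.0, 0.168]
force: [-0.0, 0.1, -0.1]
grip_width: 0.0855
finger_force: 0.0
clock: 30.9
position: [0.555, -0.3466, 0.2213]
tool_rot: [3.141, -0.0, 0.168]
force: [0.5, -1.3, 0.3]
grip_width: 0.0854
finger_force: 0.0
clock: 31.4
position: [0.5145, -0.1653, 0.2202]
tool_rot: [3.141, -0.001, 0.167]
force: [1.2, 1.0, -0.2]
grip_width: 0.0854
finger_force: 0.0
clock: 31.9
position: [0.4665, 0.0348, 0.2202]
tool_rot: [3.141, -0.001, 0.167]
force: [0.8, 1.1, 0.3]
grip_width: 0.0855
finger_force: 0.0
clock: 32.4
position: [0.4184, 0.235, 0.2202]
tool_rot: [-3.142, -0.001, 0.168]
force: [1.0, -0.6, -0.2]
grip_width: 0.0851
finger_force: 0.0
clock: 32.9
position: [0.3955, 0.334, 0.1902]
tool_rot: [-3.141, -0.002, 0.168]
force: [0.6, -0.1, -0.2]
grip_width: 0.0856
finger_force: 0.0
clock: 33.4
position: [0.3951, 0.3334, 0.1595]
tool_rot: [-3.142, -0.0, 0.167]
force: [1.1, -1.0, 1.0]
grip_width: 0.0855
finger_force: 0.0
[0.39522262 0.33347615 0.15970092]
```

View pics/t5c.png

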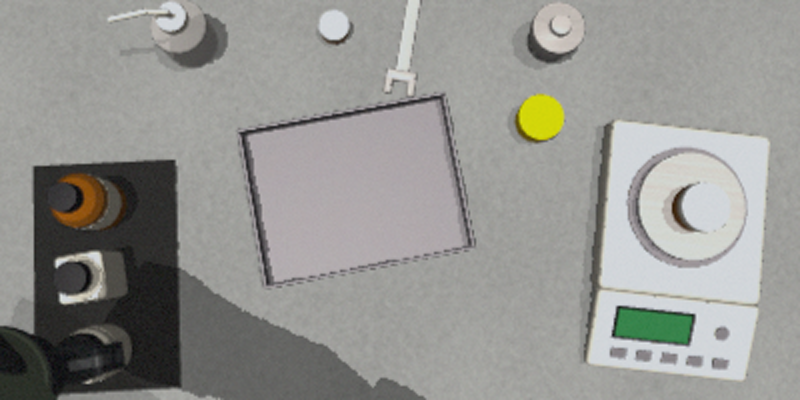

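The jar stands upright on the pan. Its lid at crop (703,207) against the disc at (691,207) matches the lid's parallax, so it is centred, and the tray is empty. Now the wide bottle goes back.

```bash

python3 -m crank '{"travel":[[0,0,-1.5],[0,0,-3],[0,0,-4.5],[0,0,-6],[0,0,-6.6]],"turn":[[0,0,0],[0,0,0],[0,0,0],[0,0,0],[0,0,0]],"gripper":[0,0,0,0,0]}' 80
python3 -m crank '{"travel":[[0,0,0],[0,0,0],[0,0,0],[0,0,0],[0,0,0]],"turn":[[0,0,0],[0,0,0],[0,0,0],[0,0,0],[0,0,0]],"gripper":[0,1,1,1,1]}' 80
python3 -m crank '{"travel":[[0,0,0],[0,0,0],[0,0,0],[0,0,0],[0,0,0]],"turn":[[0,0,0],[0,0,0],[0,0,0],[0,0,0],[0,0,0]],"gripper":[1,1,1,1,1]}' 80
python3 -m crank '{"travel":[[0,0,0.7],[0,0,2],[0,0,4],[0,0,6],[0,0,8]],"turn":[[0,0,0],[0,0,0],[0,0,0],[0,0,0],[0,0,0]],"gripper":[1,1,1,1,1]}' 80
```

```text
clock: 33.95
position: [0.3949, 0.3332, 0.0927]
tool_rot: [3.141, 0.001, 0.168]
force: [-1.0, -0.1, 0.1]
grip_width: 0.0856
finger_force: 0.0
clock: 34.45
position: [0.3955, 0.3336, 0.0944]
tool_rot: [-3.141, -0.001, 0.167]
force: [-1.3, -2.9, 14.5]
grip_width: 0.0502
finger_force: 81.1
clock: 34.95
position: [0.3955, 0.3336, 0.0944]
tool_rot: [-3.141, -0.001, 0.167]
force: [-2.1, -2.5, 14.0]
grip_width: 0.05
finger_force: 81.1
clock: 35.45
position: [0.3949, 0.3334, 0.1751]
tool_rot: [-3.141, -0.0, 0.168]
force: [-0.6, 0.2, -2.4]
grip_width: 0.0503
finger_force: 83.3
```

```bash

python3 -m crank '{"travel":[[0,-2,0],[0,-6,0],[1.5,-10,0],[3.5,-13.5,0],[6,-17,0]],"turn":[[0,0,0],[0,0,0],[0,0,0],[0,0,0],[0,0,0]],"gripper":[1,1,1,1,1]}' 80
python3 -m crank '{"travel":[[2.5,-3,0],[5,-6,0],[7.5,-9,0],[10,-11.5,0],[11.3,-12.7,0]],"turn":[[0,0,0],[0,0,0],[0,0,0],[0,0,0],[0,0,0]],"gripper":[1,1,1,1,1]}'
python3 -m crank '{"travel":[[0,0,-1],[0,0,-3],[0,0,-5],[0,0,-6.5],[0,0,-7]],"turn":[[0,0,0],[0,0,0],[0,0,0],[0,0,0],[0,0,0]],"gripper":[1,1,1,1,1]}'
python3 -m crank '{"travel":[[0,0,-0.2],[0,0,-0.4],[0,0,-0.6],[0,0,-0.7],[0,0,-0.7]],"turn":[[0,0,0],[0,0,0],[0,0,0],[0,0,0],[0,0,0]],"gripper":[1,1,1,1,1]}'
```

```text
clock: 35.95
position: [0.4553, 0.162, 0.1746]
tool_rot: [-3.141, -0.001, 0.168]
force: [0.1, 0.7, -2.7]
grip_width: 0.0498
finger_force: 83.7
clock: 36.45
position: [0.5696, 0.0334, 0.1742]
tool_rot: [3.141, -0.001, 0.164]
force: [-0.6, 0.7, -2.3]
grip_width: 0.0499
finger_force: 83.6
clock: 36.95
position: [0.5669, 0.037, 0.1024]
tool_rot: [-3.141, 0.002, 0.168]
force: [-0.4, 0.4, -2.0]
grip_width: 0.0503
finger_force: 83.6
clock: 37.45
position: [0.5681, 0.0363, 0.0965]
tool_rot: [3.142, -0.0, 0.167]
force: [0.4, 0.4, -2.3]
grip_width: 0.0503
finger_force: 83.6
```

```bash

python3 -m crank '{"travel":[[0.05,0,-0.05],[0.05,0,-0.1],[0.05,0,-0.15],[0.05,0,-0.15],[0.05,0,-0.15]],"turn":[[0,0,0],[0,0,0],[0,0,0],[0,0,0],[0,0,0]],"gripper":[1,1,1,1,1]}'
```

```text
clock: 37.95
position: [0.5689, 0.0363, 0.0955]
tool_rot: [3.141, -0.001, 0.167]
force: [-2.9, -0.9, 9.4]
grip_width: 0.0504
finger_force: 85.0
```

```bash

python3 -m crank '{"travel":[[0,0,0.05],[0,0,0.05],[0,0,0.05],[0,0,0.05],[0,0,0.05]],"turn":[[0,0,0],[0,0,0],[0,0,0],[0,0,0],[0,0,0]],"gripper":[1,0.2,0,0,0]}'
python3 -m crank '{"travel":[[0,0,1],[0,0,2.5],[0,0,5],[0,0,8],[0,0,10]],"turn":[[0,0,0],[0,0,0],[0,0,0],[0,0,0],[0,0,0]],"gripper":[0,0,0,0.2,0.2]}'
python3 -m crank '{"travel":[[-1,3,0],[-2,6.5,0],[-3,10,0],[-4,13.5,0],[-5,17,0]],"turn":[[0,0,0],[0,0,0],[0,0,0],[0,0,0],[0,0,0]],"gripper":[0.2,0.2,0.2,0.2,0.2]}'
python3 -m crank '{"travel":[[-1.2,4,0],[-2.4,8,0],[-3.4,11,0],[-3.9,13.2,0],[-3.9,13.2,-2]],"turn":[[0,0,0],[0,0,0],[0,0,0],[0,0,0],[0,0,0]],"gripper":[0.2,0.2,0.2,0.2,0.2]}'
python3 -m crank '{"travel":[[0,0,-1],[0,0,-2],[0,0,-3],[0,0,-3],[0,0,-3]],"turn":[[0,0,0],[0,0,0],[0,0,0],[0,0,0],[0,0,0]],"gripper":[0.2,0.2,0.2,0.2,0.2]}'
```

```text
clock: 38.45
position: [0.5685, 0.0364, 0.0952]
tool_rot: [-3.142, 0.0, 0.167]
force: [-0.4, 0.6, 0.3]
grip_width: 0.0855
finger_force: 0.0
clock: 38.95
position: [0.5689, 0.0365, 0.1979]
tool_rot: [-3.142, -0.002, 0.168]
force: [-0.0, -0.5, -0.3]
grip_width: 0.0681
finger_force: 0.0
clock: 39.45
position: [0.518, 0.2077, 0.1962]
tool_rot: [-3.141, -0.001, 0.167]
force: [-0.2, -0.5, -0.4]
grip_width: 0.0685
finger_force: 0.0
clock: 39.95
position: [0.4789, 0.3428, 0.1777]
tool_rot: [-3.138, -0.003, 0.172]
force: [0.4, -0.5, 0.2]
grip_width: 0.0684
finger_force: 0.0
clock: 40.45
position: [0.4797, 0.3381, 0.1454]
tool_rot: [3.142, 0.0, 0.167]
force: [-1.2, 0.2, -0.2]
grip_width: 0.0684
finger_force: 0.0
```

```bash

python3 -m crank '{"travel":[[0,0,-1],[0,0,-2],[0,0,-3],[0,0,-3.7],[0,0,-3.7]],"turn":[[0,0,0],[0,0,0],[0,0,0],[0,0,0],[0,0,0]],"gripper":[0.2,0.2,0.2,0.2,0.2]}' 80
python3 -m crank '{"travel":[[0,0,0],[0,0,0],[0,0,0],[0,0,0],[0,0,0]],"turn":[[0,0,0],[0,0,0],[0,0,0],[0,0,0],[0,0,0]],"gripper":[0.2,1,1,1,1]}' 80
python3 -m crank '{"travel":[[0,0,0],[0,0,0],[0,0,0],[0,0,0],[0,0,0]],"turn":[[0,0,0],[0,0,0],[0,0,0],[0,0,0],[0,0,0]],"gripper":[1,1,1,1,1]}' 80
python3 -m crank '{"travel":[[0,0,1],[0,0,3],[0,0,6],[0,0,9.5],[0,0,13]],"turn":[[0,0,0],[0,0,0],[0,0,0],[0,0,0],[0,0,0]],"gripper":[1,1,1,1,1]}' 80
```

```text
clock: 40.95
position: [0.479, 0.338, 0.107]
tool_rot: [3.141, 0.002, 0.168]
force: [-0.6, 0.0, 0.6]
grip_width: 0.0683
finger_force: 0.0
clock: 41.45
position: [0.4797, 0.3387, 0.1089]
tool_rot: [-3.141, -0.001, 0.168]
force: [-2.1, -0.0, 5.2]
grip_width: 0.0343
finger_force: 79.1
clock: 41.95
position: [0.4798, 0.3387, 0.1089]
tool_rot: [-3.141, -0.001, 0.168]
force: [-1.5, 0.8, 6.0]
grip_width: 0.0344
finger_force: 79.1
clock: 42.45
position: [0.4792, 0.3381, 0.2402]
tool_rot: [-3.142, 0.0, 0.168]
force: [0.5, 0.4, -2.2]
grip_width: 0.0342
finger_force: 79.7
```

```bash

python3 -m crank '{"travel":[[0,-2,0],[0,-5,0],[0.3,-8.5,0],[0.7,-12,0],[1.1,-13.7,0]],"turn":[[0,0,0],[0,0,0],[0,0,0],[0,0,0],[0,0,0]],"gripper":[1,1,1,1,1]}' 80
python3 -m crank '{"travel":[[2.5,-1,0],[5,-2.5,0],[8,-4.5,0],[11,-6.5,0],[13,-8,0]],"turn":[[0,0,0],[0,0,0],[0,0,0],[0,0,0],[0,0,0]],"gripper":[1,1,1,1,1]}'
python3 -m crank '{"travel":[[0.5,-3,0],[1.1,-6.5,0],[1.7,-10,0],[2.1,-12.5,0],[2.4,-13.8,0]],"turn":[[0,0,0],[0,0,0],[0,0,0],[0,0,0],[0,0,0]],"gripper":[1,1,1,1,1]}'
python3 -m crank '{"travel":[[0,0,0],[0,0,-1],[0,0,-3],[0,0,-5],[0,0,-7]],"turn":[[0,0,0],[0,0,0],[0,0,0],[0,0,0],[0,0,0]],"gripper":[1,1,1,1,1]}'
python3 -m crank '{"travel":[[0,0,-1.5],[0,0,-3],[0,0,-4.5],[0,0,-5.2],[0,0,-5.4]],"turn":[[0,0,0],[0,0,0],[0,0,0],[0,0,0],[0,0,0]],"gripper":[1,1,1,1,1]}'
python3 -m crank '{"travel":[[0,0,0],[0,0,0],[0,0,0],[0,0,-0.1],[0,0,-0.1]],"turn":[[0,0,0],[0,0,0],[0,0,0],[0,0,0],[0,0,0]],"gripper":[1,1,1,1,1]}'
```

```text
clock: 42.95
position: [0.4904, 0.1975, 0.2382]
tool_rot: [3.14, 0.001, 0.165]
force: [0.3, 0.1, -2.8]
grip_width: 0.034
finger_force: 80.0
clock: 43.45
position: [0.6217, 0.1189, 0.2379]
tool_rot: [3.141, 0.0, 0.166]
force: [-0.0, -0.8, -2.4]
grip_width: 0.0344
finger_force: 80.1
clock: 43.95
position: [0.6441, -0.02, 0.238]
tool_rot: [3.141, 0.001, 0.165]
force: [0.5, 0.1, -3.0]
grip_width: 0.0345
finger_force: 80.2
clock: 44.45
position: [0.644, -0.0147, 0.1669]
tool_rot: [-3.141, 0.0, 0.17]
force: [0.9, -0.4, -2.8]
grip_width: 0.0343
finger_force: 80.2
clock: 44.95
position: [0.6442, -0.0165, 0.1134]
tool_rot: [-3.141, 0.001, 0.168]
force: [0.3, -0.3, -2.4]
grip_width: 0.0343
finger_force: 80.2
clock: 45.45
position: [0.6446, -0.0167, 0.1134]
tool_rot: [3.142, -0.0, 0.167]
force: [0.1, -0.1, -3.1]
grip_width: 0.0343
finger_force: 80.2
```

```bash

python3 -m crank '{"travel":[[0,0,-0.1],[0,0,-0.2],[0,0,-0.3],[0,0,-0.4],[0,0,-0.4]],"turn":[[0,0,0],[0,0,0],[0,0,0],[0,0,0],[0,0,0]],"gripper":[1,1,1,1,1]}'
```

```text
clock: 45.95
position: [0.6449, -0.0165, 0.11]
tool_rot: [3.142, -0.001, 0.168]
force: [-3.1, 0.3, 8.9]
grip_width: 0.0343
finger_force: 81.9
```

```bash

python3 -m crank '{"travel":[[0,0,0.05],[0,0,0.05],[0,0,0.05],[0,0,0.05],[0,0,0.05]],"turn":[[0,0,0],[0,0,0],[0,0,0],[0,0,0],[0,0,0]],"gripper":[1,0.3,0.2,0.2,0.2]}'
python3 -m crank '{"travel":[[0,0,1],[0,0,2.5],[0,0,5],[0,0,8],[0,0,10.5]],"turn":[[0,0,0],[0,0,0],[0,0,0],[0,0,0],[0,0,0]],"gripper":[0.2,0.2,0.2,0.2,0.2]}'
python3 -m crank '{"travel":[[-0.5,2.5,0],[-1.3,6,0],[-2.2,10,0],[-3.1,14,0],[-4,18,0]],"turn":[[0,0,0],[0,0,0],[0,0,0],[0,0,0],[0,0,0]],"gripper":[0.2,0.2,0.2,0.2,0.2]}'
python3 -m crank '{"travel":[[-0.9,4,0],[-1.8,8,0],[-2.7,12,0],[-3.5,15.5,0],[-4,18.1,0]],"turn":[[0,0,0],[0,0,0],[0,0,0],[0,0,0],[0,0,0]],"gripper":[0.2,0.2,0.2,0.2,0.2]}'
python3 -m crank '{"travel":[[0,0,0],[0,0,-1],[0,0,-2.5],[0,0,-4],[0,0,-4]],"turn":[[0,0,0],[0,0,0],[0,0,0],[0,0,0],[0,0,0]],"gripper":[0.2,0.2,0.2,0.2,0.2]}'
```

```text
clock: 46.45
position: [0.6445, -0.0166, 0.1098]
tool_rot: [-3.142, -0.0, 0.168]
force: [0.7, 0.0, -0.3]
grip_width: 0.068
finger_force: 0.0
clock: 46.95
position: [0.6449, -0.0166, 0.2179]
tool_rot: [3.141, -0.002, 0.168]
force: [0.4, -1.0, 0.2]
grip_width: 0.0686
finger_force: 0.0
clock: 47.45
position: [0.6042, 0.1648, 0.2164]
tool_rot: [-3.141, -0.001, 0.167]
force: [1.6, 0.2, 0.1]
grip_width: 0.0685
finger_force: 0.0
clock: 47.95
position: [0.5635, 0.3472, 0.2164]
tool_rot: [-3.14, -0.001, 0.169]
force: [-0.5, -0.1, 0.7]
grip_width: 0.0688
finger_force: 0.0
clock: 48.45
position: [0.5638, 0.3427, 0.1719]
tool_rot: [3.14, 0.004, 0.167]
force: [-0.1, -0.2, -0.8]
grip_width: 0.0685
finger_force: 0.0
```

```bash

python3 -m crank '{"travel":[[0.05,0,-1],[0.05,0,-2],[0.05,0,-3.2],[0.05,0,-4.3],[0.05,0,-4.5]],"turn":[[0,0,0],[0,0,0],[0,0,0],[0,0,0],[0,0,0]],"gripper":[0.2,0.2,0.2,0.2,0.2]}' 80
python3 -m crank '{"travel":[[0,0,0],[0,0,0],[0,0,0],[0,0,0],[0,0,0]],"turn":[[0,0,0],[0,0,0],[0,0,0],[0,0,0],[0,0,0]],"gripper":[0.2,1,1,1,1]}' 80
python3 -m crank '{"travel":[[0,0,0],[0,0,0],[0,0,0],[0,0,0],[0,0,0]],"turn":[[0,0,0],[0,0,0],[0,0,0],[0,0,0],[0,0,0]],"gripper":[1,1,1,1,1]}' 80
python3 -m crank '{"travel":[[0,0,0.7],[0,0,2],[0,0,4],[0,0,6],[0,0,8]],"turn":[[0,0,0],[0,0,0],[0,0,0],[0,0,0],[0,0,0]],"gripper":[1,1,1,1,1]}' 80
```

```text
clock: 48.95
position: [0.5644, 0.3439, 0.128]
tool_rot: [3.141, 0.002, 0.168]
force: [0.0, -0.4, -0.6]
grip_width: 0.0684
finger_force: 0.0
clock: 49.45
position: [0.5654, 0.3445, 0.1306]
tool_rot: [-3.141, -0.001, 0.167]
force: [-1.0, -1.7, 4.9]
grip_width: 0.0305
finger_force: 78.8
clock: 49.95
position: [0.5654, 0.3445, 0.1306]
tool_rot: [-3.141, -0.001, 0.167]
force: [-0.6, -1.4, 5.7]
grip_width: 0.0304
finger_force: 78.8
clock: 50.45
position: [0.565, 0.3444, 0.2116]
tool_rot: [-3.141, -0.0, 0.168]
force: [0.2, -0.3, -2.5]
grip_width: 0.0302
finger_force: 79.2
```

```bash

python3 -m crank '{"travel":[[0.4,-1.5,0],[1.2,-4.5,0],[2.1,-8,0],[3,-11.5,0],[4,-15,0]],"turn":[[0,0,0],[0,0,0],[0,0,0],[0,0,0],[0,0,0]],"gripper":[1,1,1,1,1]}' 80
python3 -m crank '{"travel":[[0.7,-3,0],[1.3,-5.5,0],[1.8,-7.2,0],[1.95,-7.8,0],[1.95,-7.8,0]],"turn":[[0,0,0],[0,0,0],[0,0,0],[0,0,0],[0,0,0]],"gripper":[1,1,1,1,1]}'
python3 -m crank '{"travel":[[0,0,-1],[0,0,-3],[0,0,-5],[0,0,-6.8],[0,0,-7.3]],"turn":[[0,0,0],[0,0,0],[0,0,0],[0,0,0],[0,0,0]],"gripper":[1,1,1,1,1]}'
python3 -m crank '{"travel":[[0,0,0],[0,0,0],[0,0,-0.2],[0,0,-0.4],[0,0,-0.4]],"turn":[[0,0,0],[0,0,0],[0,0,0],[0,0,0],[0,0,0]],"gripper":[1,1,1,1,1]}'
```

```text
clock: 50.95
position: [0.6051, 0.1919, 0.2097]
tool_rot: [3.141, 0.0, 0.167]
force: [0.2, 0.4, -3.2]
grip_width: 0.0298
finger_force: 79.3
clock: 51.45
position: [0.6245, 0.1159, 0.2097]
tool_rot: [-3.142, 0.0, 0.167]
force: [-0.9, 0.2, -2.7]
grip_width: 0.0301
finger_force: 79.4
clock: 51.95
position: [0.623, 0.1177, 0.1343]
tool_rot: [-3.141, 0.003, 0.17]
force: [0.1, -0.2, -1.7]
grip_width: 0.0301
finger_force: 79.4
clock: 52.45
position: [0.6245, 0.1163, 0.1328]
tool_rot: [-3.142, -0.0, 0.167]
force: [-0.1, -0.1, -2.2]
grip_width: 0.03
finger_force: 79.4
```

```bash

python3 -m crank '{"travel":[[0,0,-0.1],[0,0,-0.15],[0,0,-0.2],[0,0,-0.2],[0,0,-0.2]],"turn":[[0,0,0],[0,0,0],[0,0,0],[0,0,0],[0,0,0]],"gripper":[1,1,1,1,1]}'
```

```text
clock: 52.95
position: [0.625, 0.1164, 0.1316]
tool_rot: [3.142, -0.001, 0.167]
force: [-1.4, -0.7, 7.0]
grip_width: 0.0304
finger_force: 80.6
```

Placed at (0.6250, 0.1164), against (0.6249, 0.1163) at the first grasp. I'll release, back away and check from the top.

```bash

python3 -m crank '{"travel":[[0,0,0.05],[0,0,0.05],[0,0,0.05],[0,0,0.05],[0,0,0.05]],"turn":[[0,0,0],[0,0,0],[0,0,0],[0,0,0],[0,0,0]],"gripper":[1,0.3,0.2,0.2,0.2]}'
python3 -m crank '{"travel":[[0,0,1],[0,0,2.5],[0,0,5],[0,0,8],[0,0,11]],"turn":[[0,0,0],[0,0,0],[0,0,0],[0,0,0],[0,0,0]],"gripper":[0.2,0.2,0.2,0.2,0.2]}'
python3 -m crank '{"travel":[[-3,2.5,0],[-6,5.5,0],[-9,9,0],[-12,12.5,0],[-15,16,0]],"turn":[[0,0,0],[0,0,0],[0,0,0],[0,0,0],[0,0,0]],"gripper":[0.2,0.2,0.2,0.2,0.2]}'
python3 -m crank '{"travel":[[-1,3.5,0],[-2,7,0],[-3,10.5,0],[-4,13,0],[-4,14,0]],"turn":[[0,0,0],[0,0,0],[0,0,0],[0,0,0],[0,0,0]],"gripper":[0,0,0,0,0]}'
python3 -m crank '{"travel":[[0,0,0],[0,0,0],[0,0,0],[0,0,0],[0,0,0]],"turn":[[0,0,0],[0,0,0],[0,0,0],[0,0,0],[0,0,0]],"gripper":[0,0,0,0,0]}'
python3 - <<'E'
from m import *
d=snap('top','t6')
for n in('top0','t6'):
    e=load(n);im,g,ch=masks(e);dk=(g<76)&(ch<9)
    for k,b,z in(('R',(250,230,272,250),.162),('S',(311,220,334,243),.142),('W',(284,253,315,283),.126)):circ(e,k,blob(dk,*b,5),z)
im=d['pixels'];cv2.imwrite('pics/t6c.png',cv2.resize(im[160:370,120:520,::-1],None,fx=2,fy=2,interpolation=cv2.INTER_CUBIC))
E
```

```text
clock: 53.45
position: [0.6245, 0.1164, 0.1313]
tool_rot: [-3.142, -0.0, 0.168]
force: [0.3, -0.3, -0.0]
grip_width: 0.0683
finger_force: 0.0
clock: 53.95
position: [0.6245, 0.1164, 0.2439]
tool_rot: [-3.141, -0.001, 0.168]
force: [0.0, -0.2, -0.2]
grip_width: 0.0684
finger_force: 0.0
clock: 54.45
position: [0.4734, 0.2776, 0.2429]
tool_rot: [-3.141, -0.002, 0.167]
force: [1.0, 1.8, 0.3]
grip_width: 0.0685
finger_force: 0.0
clock: 54.95
position: [0.4326, 0.4193, 0.2427]
tool_rot: [-3.14, -0.0, 0.171]
force: [0.6, -1.3, -0.1]
grip_width: 0.0854
finger_force: 0.0
clock: 55.45
position: [0.4349, 0.4157, 0.2414]
tool_rot: [3.141, -0.0, 0.167]
force: [0.5, -0.5, -0.1]
grip_width: 0.0854
finger_force: 0.0
R [260.5 239.5] [0.6226 0.1167 0.162 ] axes mm [29.  31.1]
S [322.2 231.1] [ 0.6428 -0.0146  0.142 ] axes mm [35.  35.9]
W [298.3 266.7] [0.567  0.0375 0.126 ] axes mm [50.6 50.6]
R [260.5 239.5] [0.6227 0.1166 0.162 ] axes mm [28.8 31.2]
S [322.1 230.9] [ 0.6432 -0.0143  0.142 ] axes mm [33.4 36.2]
W [298.4 266.7] [0.567  0.0372 0.126 ] axes mm [50.3 50.6]
```

View pics/t6c.png

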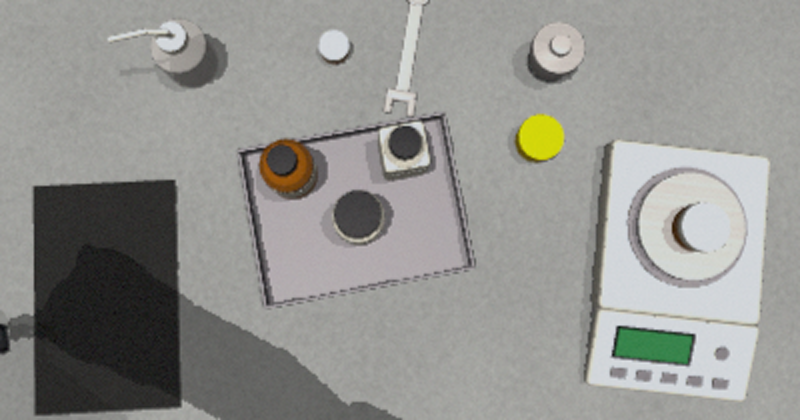

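The bottles are back at crop (285,165), (405,145) and (358,215), each within 0.5 mm of where it measured at the start. The jar is upright on the pan at (703,227), and nothing else has moved.

```bash
python3 -c "
from workcell import bot
print(bot.job_done())"
```

```text
the job is handed in; nothing more can be done
None
```

I handed the job in at about 55 s of the 112 s limit: all three bottles went onto the mat, the jar was then set on the middle of the balance pan, and each bottle is back in the tray within 0.5 mm of its original spot (top camera); no verdict was shown.

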